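# Nest the empty totes on the bench scale

### The job

Nest the three empty grey totes into one another to make one straight stack standing on the pan of the bench scale, each fully down in the one below, with their long sides along the long side of the pan and the stack centred on it so that nothing overhangs. Set them down gently, without pressing or dropping them on the scale, and leave the full tote and everything else on the bench where it is.

Things in the scene. Friction and masses are not known exactly. Their poses are not given: they have to be found in the camera images.
- tote_a: one of three identical empty grey plastic totes, open on top, about 0.14 kg (hidden spread). Outside over the rim 140 (x) x 104 mm (y), 80 mm high. Its rim, 9 mm thick and 20 mm tall with upright faces all round (mouth 122 x 86), can be pinched from above, one finger inside, one outside. Origin: centre of the underside; x along the long side, z up
- tote_b: identical to tote_a. Below the rim the 3 mm walls step in 3 mm, then taper to a foot of 101 x 65 mm. Nesting: four corner stops inside carry the next tote with its underside 30 mm above this one's underside, so rims stand 30 mm apart with 10 mm free between them; play about 2 mm each side; the taper guides it in, either end first. Origin and axes as tote_a
- tote_c: identical to tote_a and tote_b; origin: centre of the underside, x along the long side, z up. The three may be nested in any order
- pan (a point): centre of the top face of the bench scale's flat steel pan, 50 mm above the table; the pan is 180 mm long (along x) and 138 mm wide (along y), z up. The scale is fixed on the table and its pan does not give; a low black display unit (26 mm tall) sticks out 25 mm past the pan at its -x end
- full_tote: a tote of the same shape and size as the empty ones but filled to about 13 mm below its rim with steel parts, 0.95 kg; not to be moved. Rim 140 x 104, 80 mm high, origin under its centre, x along its long side
- bottle: white cleaner bottle, 58 mm diameter, 165 mm tall, standing; origin under its centre
- can: grey tin, 68 mm diameter, 120 mm tall, standing; origin under its centre
- carton: small cardboard carton, 85 (x) x 70 (y) x 90 mm tall; origin under its centre
- tape_roll: clear packing tape roll lying flat, 100 mm diameter, 48 mm tall; origin under its centre
- scanner: black hand scanner lying flat, 140 mm long (from 60 behind its origin to 83 mm ahead along its x), 50 mm wide, 32 mm tall; origin on the table under its handle
- knife: grey utility knife lying flat, 160 mm long (from 65 behind its origin to 95 mm ahead along its x), 24 mm wide, 18 mm tall; origin on the table under its handle
- scale: the bench scale under the pan (black base, steel pan), fixed; origin on the table under the pan's centre, axes as the pan's
There are look-alikes about, which are no part of the job. Leave any green look-alike of the tote_b alone.

How it is judged:
At the end, for the whole second after the job is handed in: The three empty totes are upright (0.05 rad) and at rest, nested on the pan: undersides 0, 30 and 60 mm above it (4 mm), each centre within 12 mm of the pan's centre along each pan axis and 5 mm of the others, long sides along the pan's (0.07 rad, either end first) (x of tote_a in the frame of pan between -0.012 and 0.012 m and y of tote_a in the frame of pan between -0.012 and 0.012 m and (z of tote_a in the frame of pan between -0.004 and 0.004 m or z of tote_a in the frame of pan between 0.026 and 0.034 m or z of tote_a in the frame of pan between 0.056 and 0.064 m) and angle between the x axis of each of tote_a, tote_b, tote_c and the x axis of pan, either way round below 0.07 rad and angle between each of tote_a, tote_b, tote_c's own z axis and vertical below 0.05 rad and linear speed of each of tote_a, tote_b, tote_c below 0.01 m/s and angular speed of each of tote_a, tote_b, tote_c below 0.05 rad/s and x of tote_b in the frame of pan between -0.012 and 0.012 m and y of tote_b in the frame of pan between -0.012 and 0.012 m and (z of tote_b in the frame of pan between -0.004 and 0.004 m or z of tote_b in the frame of pan between 0.026 and 0.034 m or z of tote_b in the frame of pan between 0.056 and 0.064 m) and x of tote_c in the frame of pan between -0.012 and 0.012 m and y of tote_c in the frame of pan between -0.012 and 0.012 m and (z of tote_c in the frame of pan between -0.004 and 0.004 m or z of tote_c in the frame of pan between 0.026 and 0.034 m or z of tote_c in the frame of pan between 0.056 and 0.064 m) and horizontal distance between tote_a and tote_b below 0.005 m and (z of tote_a in the frame of tote_b above 0.02 m or z of tote_a in the frame of tote_b below -0.02 m) and horizontal distance between each of tote_a, tote_b and tote_c below 0.005 m and (z of tote_a in the frame of tote_c above 0.02 m or z of tote_a in the frame of tote_c below -0.02 m) and (z of tote_b in the frame of tote_c above 0.02 m or z of tote_b in the frame of tote_c below -0.02 m)); the robot touches nothing.
It fails at once if the full tote is pushed more than 25 mm or tipped (distance of full_tote from where it was at the start of the episode above 0.025 m or angle between full_tote's own z axis and vertical above 0.5 rad).
It fails at once if the bottle, can or carton is pushed more than 25 mm or tipped over (distance of any of bottle, can, carton from where it was at the start of the episode above 0.025 m or angle between any of bottle, can, carton's own z axis and vertical above 0.5 rad).
It fails at once if the tape roll, scanner or knife is pushed more than 25 mm or tipped (distance of any of tape_roll, scanner, knife from where it was at the start of the episode above 0.025 m or angle between any of tape_roll, scanner, knife's own z axis and vertical above 0.5 rad).
It fails at once if a tote is dropped onto the scale or stack (over the pan, less than 70 mm above it, and faster than 0.5 m/s) ((horizontal distance between tote_a and pan below 0.06 m and z of tote_a in the frame of pan below 0.07 m and linear speed of tote_a above 0.5 m/s) or (horizontal distance between tote_b and pan below 0.06 m and z of tote_b in the frame of pan below 0.07 m and linear speed of tote_b above 0.5 m/s) or (horizontal distance between tote_c and pan below 0.06 m and z of tote_c in the frame of pan below 0.07 m and linear speed of tote_c above 0.5 m/s)).
It fails at once if the scale is pressed hard (more than 100 N) (contact force between scale and anything else above 100 N).
It also fails if it takes over 72 s, if anything falls off the work surface, if the arm or the gripper's body presses on something with over 40 N, if the wrist force passes 120 N, or if a joint passes its speed limit or range.

### The arm

A 6-joint arm with a two-finger parallel gripper is mounted at the origin on the work surface. World frame = base frame: x ahead of the robot, y to its left, z up, the work surface at z = 0. Lengths are in m, angles in rad, forces in N, time in s.
With the tool pointing down it reaches from about 0.25 to 0.775 m from the base axis. Payload 4 kg.
Tool frame: the origin (TCP) lies midway between the tips of the shut fingers; the grasp point (between the pads) lies 19 mm behind it; z points along the fingers, y is the direction in which the jaws open and shut (so a half turn about z gives the same grasp; the last joint's range is limited). The gripper opens to 94 mm and grips with 3 to 60 N. Pads are 16 mm wide; open, the fingers measure 119 mm over their backs; the gripper's body (75 mm by 177 mm) begins 78 mm behind the grasp point.
Start: joints at [1.099, 0.087, 1.371, -0, 1.684, -0.103], TCP at [0.198, 0.513, 0.206] pointing down, gripper open.
Joint ranges: [-3.1, 3.1], [-0.76, 2.03], [0.27, 2.55], [-1.08, 4.22], [0.17, 2.65], [-2.57, 2.57]. Speed limits (rad/s): [2.79, 2.79, 3.14, 3.14, 3.14, 3.14].

### API

Orientations are given as [roll, pitch, yaw] about the fixed x, y, z axes, in that order (R = Rz(yaw) Ry(pitch) Rx(roll)).
In Python, from bench import robot gives the robot as it stands.
- The arm moves only by the tool drive_tool, never from a script. Its argument "series" is a list that holds one entry, the list of rows, each a list of 7 numbers: the turn, a rotation vector about the tool's x, y, z in rad, then the shift along the tool's x, y, z in cm, then the opening in per cent of the stroke, from 0 (shut) to 100 (fully open). In form: [[[rx, ry, rz, tx, ty, tz, fingers], ...]]. A call has 1 to 20 rows; each row is the pose to reach, as a shift and turn from the pose measured when the call began, along the tool's axes at that moment; what a row does not reach only later rows make up. A row lasts 1/10 s, in which the tool goes at most 50 mm and 8.59 degrees, less where a joint would pass 70% of its speed; a pose out of reach is approached as far as the arm can. A call with a gripper value outside its range is refused whole. The fingers move at their own pace and stop on an object; the grip force is fixed at half the most. Time passes only in rows, so rows that repeat a pose let the fingers close. It gives the time, the measured TCP pose, the force and the opening at its end, in the units of the state.
- robot.get_obs(): the state, without advancing time (a new reading comes with each control period).
- robot.snapshot(name): name is "scene" or "side" or "wrist"; returns a dict with "img" (384x512x3 uint8, blue, green, red), "depth" (384x512 float32, m along the optical axis (not along the pixel's ray), 0 where there is no reading), "vertical_fov" (degrees; the focal length in pixels is half the picture's height over the tangent of half this angle, whatever the lens; pixels are square), "cx", "cy" (the principal point, pixels), "rvec" (rotation vector, rad) and "tvec" (3), from world to camera coordinates, as OpenCV has them. Camera axes: x right, y down, z forward; pixel columns grow to the right and rows downward; lengths in m; the calibration is good to about 2 mm. A picture is of the moment at which its call begins.
- robot.close_job(): hands the job in, once; it reports no verdict.
The state is a dict: "time": time; "joint_positions": joint angles; "qvel": joint speeds; "joint_torque": joint torques, N m; "tool_pos": TCP position; "ee_rot": TCP orientation; "wrist_force": force on the tool from outside, world axes, zero at the start; "wrist_torque": the same for the moment, N m; "width": finger opening in m.
Only numpy, scipy, OpenCV 4.12 (cv2) and the standard library are available. Lean on these libraries where they do the work, as an engineer would, in place of code of your own. Each camera call takes 0.05 s, during which the arm holds its last target.

## Working session

There is one attempt and no reset: what is moved stays moved. The work goes in short steps, Python scripts to look and compute and a tool call to move; the robot and the scene stay as the last step left them, time stands still between calls to the robot, and variables do not carry over. Pictures are saved under pics/ and viewed, and the job is handed in when it is done.

Besides the shell and the picture viewer there is one more tool, called as a command line: name --argument value ..., lists and objects as JSON in quotes. drive_tool: Moves the arm, as the interface text tells. Its arguments: {"type":"object","properties":{"series":{"type":"array","items":{"type":"array","items":{"type":"array","items":{"type":"number"}}}}},"required":["series"]}

```bash
ls; mkdir -p pics
cat > h.py <<'E'
import numpy as np, cv2
from bench import robot
def snap(n,save=None):
    s=robot.snapshot(n)
    if save: cv2.imwrite('pics/'+save,s['img'])
    return s
def cam(s):
    f=s['img'].shape[0]/2/np.tan(np.radians(s['vertical_fov'])/2)
    R=cv2.Rodrigues(np.array(s['rvec'],float))[0]; t=np.array(s['tvec'],float).ravel()
    return f,R,t
def cloud(s):
    f,R,t=cam(s); d=s['depth']; v,u=np.mgrid[:d.shape[0],:d.shape[1]]
    P=np.stack([(u-s['cx'])/f*d,(v-s['cy'])/f*d,d],-1)
    W=(P-t)@R
    W[d<=0]=np.nan
    return W
def ray(s,u,v,z):
    f,R,t=cam(s); c=-R.T@t; d=R.T@np.array([(u-s['cx'])/f,(v-s['cy'])/f,1.])
    return c+d*(z-c[2])/d[2]
E
python3 - <<'E'
from h import *
print(robot.get_obs())
for n in ['scene','side','wrist']:
    s=snap(n,n+'0.png'); f,R,t=cam(s); print(n,f,s['cx'],s['cy'],-R.T@t,R[2], (s['depth']>0).mean())
    np.savez('/tmp/'+n+'0.npz',**{k:np.array(v) for k,v in s.items()})
E
```

```text
pics
{'time': 0.0, 'joint_positions': array([ 1.09889847e+00,  8.79589473e-02,  1.37225032e+00,  1.23712728e-05,
        1.68359861e+00, -1.03062609e-01]), 'qvel': array([-0.00242213,  0.00038337,  0.00033701, -0.00066922,  0.00019449,
        0.00074389]), 'joint_torque': array([ 2.65589633e-04, -3.40188539e+01, -3.02425790e+01,  7.17653031e-02,
        3.30992206e-02, -1.61484404e-04]), 'tool_pos': array([0.19802073, 0.51252596, 0.20430402]), 'ee_rot': array([-3.13939045e+00, -2.40133006e-04,  2.77275852e+00]), 'wrist_force': array([-0.57146514, -0.09827007, -0.75718282]), 'wrist_torque': array([-0.03569502, -0.04437378, -0.06890539]), 'width': 0.09386724921980319}
scene 497.54595881660214 255.59816368415164 194.6067350991064 [1.62387783 0.68380604 1.37182517] [-0.60668642 -0.37652358 -0.7001154 ] 0.9762115478515625
side 491.95158996011384 242.10720385788767 194.1541371127809 [ 0.37704856 -1.45065606  1.17800395] [ 0.07371276  0.78686507 -0.61270694] 0.9691518147786459
wrist 296.0068471341663 255.75192980554212 192.39215305426347 [0.12272744 0.54222988 0.3833079 ] [ 0.2568155  -0.10217207 -0.96104457] 0.9958953857421875
```

View pics/scene0.png

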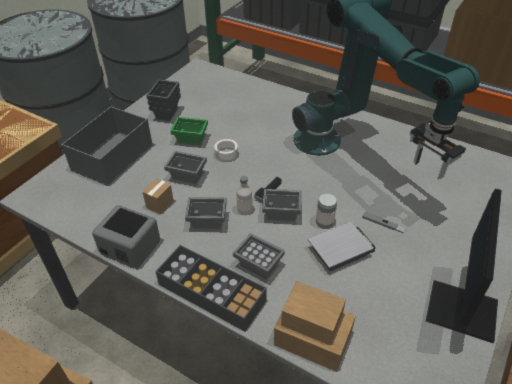

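View pics/side0.png

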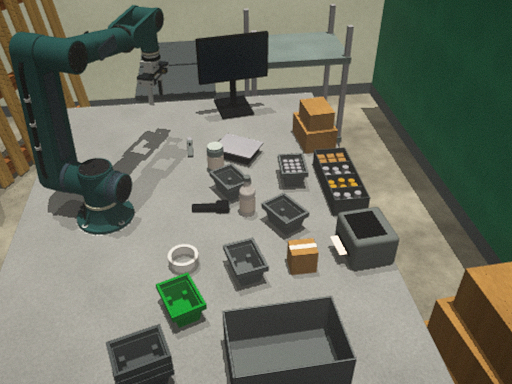

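View pics/wrist0.png

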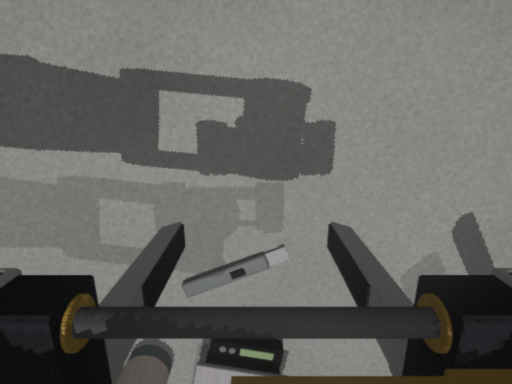

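Run:
```python
from h import *
s=dict(np.load('/tmp/scene0.npz')); im=s['img']
c=cv2.resize(im[140:300,130:390],None,fx=3,fy=3,interpolation=cv2.INTER_CUBIC)
cv2.imwrite('pics/crop_scene.png',c)
s2=dict(np.load('/tmp/side0.npz')); c=cv2.resize(s2['img'][120:380,90:350],None,fx=2.3,fy=2.3,interpolation=cv2.INTER_CUBIC)
cv2.imwrite('pics/crop_side.png',c)
for n,sx in(('scene',s),('side',s2)):
    W=cloud(sx); m=(W[...,2]>0.07)&(W[...,2]<0.09)&(W[...,0]>0.2)&(W[...,0]<0.95)&(abs(W[...,1])<0.8)
    k,l,st,ce=cv2.connectedComponentsWithStats(m.astype(np.uint8),connectivity=8)
    for i in range(1,k):
        if st[i,4]<40: continue
        p=W[l==i]; r=cv2.minAreaRect((p[:,:2]*1000).astype(np.float32))
        print(n,ce[i].round(),st[i,4],'med z',np.median(p[:,2]).round(3),np.round(r[0]),np.round(r[1]),round(r[2],1))
```

```text
scene [160. 108.] 94 med z 0.078 [ 241. -680.] [ 37. 110.] 24.3
scene [124. 122.] 72 med z 0.08 [ 409. -738.] [ 19. 124.] 9.6
scene [189. 126.] 255 med z 0.078 [ 284. -484.] [121. 144.] 21.0
scene [ 89. 137.] 114 med z 0.08 [ 560. -794.] [192.  14.] 1.1
scene [111. 155.] 339 med z 0.08 [ 594. -632.] [173. 357.] 59.0
scene [185. 162.] 295 med z 0.078 [ 486. -352.] [116. 144.] 13.0
scene [156. 193.] 179 med z 0.086 [ 673. -338.] [75. 95.] 82.9
scene [281. 200.] 338 med z 0.078 [476.  83.] [115. 138.] 26.2
scene [244. 199.] 59 med z 0.079 [543. -41.] [31. 57.] 27.0
scene [205. 208.] 370 med z 0.079 [ 652. -133.] [116. 141.] 29.2
scene [326. 212.] 84 med z 0.079 [449. 247.] [36. 67.] 16.2
scene [145. 241.] 111 med z 0.08 [ 879. -217.] [139.  13.] 5.9
scene [258. 253.] 455 med z 0.079 [731. 136.] [144. 111.] 87.2
scene [218. 271.] 293 med z 0.075 [891.  59.] [344. 115.] 89.7
scene [324. 352.] 113 med z 0.08 [947. 473.] [ 12. 105.] 9.9
side [314. 133.] 174 med z 0.08 [874. 410.] [132. 208.] 5.5
side [215. 157.] 73 med z 0.08 [428. 214.] [66. 34.] 2.6
side [293. 165.] 244 med z 0.077 [728. 135.] [158. 105.] 87.1
side [227. 177.] 241 med z 0.077 [475.  80.] [108. 152.] 26.3
side [247. 199.] 76 med z 0.081 [530. -65.] [60. 36.] 9.7
side [285. 209.] 361 med z 0.077 [ 651. -137.] [112. 147.] 29.6
side [346. 198.] 62 med z 0.073 [ 885. -105.] [ 50. 127.] 67.6
side [363. 247.] 269 med z 0.08 [ 845. -342.] [ 99. 202.] 44.4
side [246. 257.] 444 med z 0.078 [ 485. -352.] [105. 148.] 13.7
side [303. 249.] 402 med z 0.087 [ 670. -347.] [87. 76.] 0.9
side [181. 296.] 542 med z 0.078 [ 281. -485.] [105. 147.] 20.5
side [290. 322.] 604 med z 0.08 [ 581. -621.] [137. 325.] 64.8
side [155. 349.] 78 med z 0.084 [ 216. -672.] [22. 43.] 20.6
side [161. 374.] 128 med z 0.078 [ 231. -737.] [65. 10.] 17.0
side [327. 377.] 224 med z 0.08 [ 631. -797.] [147.   6.] 3.4
```

View pics/crop_scene.png

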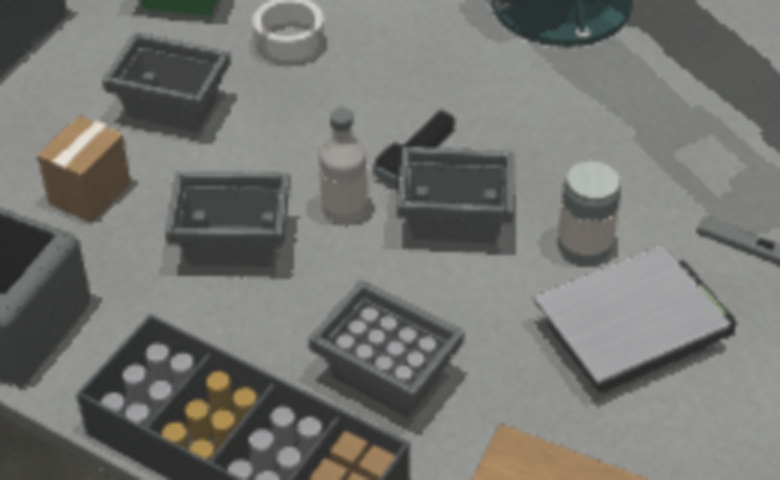

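View pics/crop_side.png

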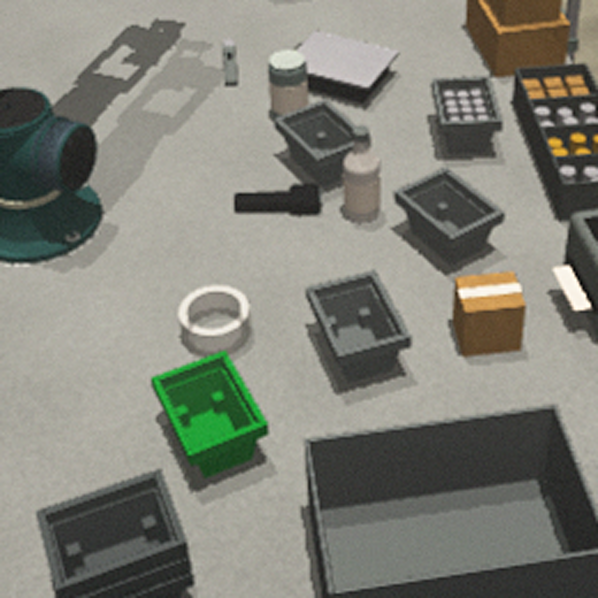

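Run:
```python
from h import *
for n in('scene','side'):
    s=dict(np.load(f'/tmp/{n}0.npz')); W=cloud(s); z=W[...,2]
    def comp(lo,hi,name,minn=30,box=(0.2,0.95,-.8,.8)):
        m=(z>lo)&(z<hi)&(W[...,0]>box[0])&(W[...,0]<box[1])&(W[...,1]>box[2])&(W[...,1]<box[3])
        m=cv2.morphologyEx(m.astype(np.uint8),cv2.MORPH_OPEN,np.ones((2,2)))
        k,l,st,ce=cv2.connectedComponentsWithStats(m)
        for i in range(1,k):
            if st[i,4]<minn: continue
            p=W[l==i]; r=cv2.minAreaRect((p[:,:2]*1000).astype(np.float32))
            print(n,name,ce[i].round(),st[i,4],'z',np.median(p[:,2]).round(3),np.round(r[0]),np.round(r[1]),round(r[2],1))
    comp(.042,.058,'pan',400,(.3,.9,.1,.6))
    comp(.022,.034,'disp',10,(.3,.9,.1,.6))
    comp(.112,.13,'can',20,(.3,.9,.1,.6))
    comp(.12,.18,'bottle',10,(.4,.7,-.2,.1))
    comp(.012,.04,'low',20,(.2,.65,-.5,.6))
    m=(z>.03)&(W[...,0]>.12)&(W[...,0]<.34)&(W[...,1]>-.8)&(W[...,1]<-.6); p=W[m]; print('stack',p.min(0),p.max(0))
# pan by colour in scene
s=dict(np.load('/tmp/scene0.npz')); im=s['img']
print(im[245,341],im[225,350],im[290,300])
```

```text
scene pan [341. 245.] 1622 z nan [511. 343.] [165. 221.] 58.9
scene disp [294. 205.] 17 z 0.029 [431. 115.] [22. 11.] 27.7
scene disp [319. 222.] 13 z 0.025 [462. 236.] [25. 10.] 69.1
scene disp [364. 235.] 11 z 0.024 [430. 397.] [32. 16.] 14.5
scene can [328. 201.] 177 z nan [382. 228.] [170.  57.] 19.2
scene bottle [245. 184.] 103 z 0.136 [454. -86.] [203.  32.] 32.2
scene low [197. 131.] 35 z 0.031 [ 274. -452.] [113.  35.] 42.8
scene low [193. 141.] 70 z 0.016 [ 303. -451.] [45. 81.] 48.8
scene low [227. 146.] 77 z 0.022 [ 282. -289.] [81. 68.] 36.8
scene low [227. 156.] 103 z 0.021 [ 301. -264.] [ 53. 108.] 61.3
scene low [187. 167.] 120 z 0.025 [ 483. -348.] [ 92. 115.] 21.5
scene low [185. 178.] 86 z nan [ 520. -338.] [ 39. 106.] 31.4
scene low [275. 184.] 109 z 0.023 [388.  -6.] [147.  48.] 16.5
scene low [260. 195.] 84 z nan [467.  -8.] [116.  17.] 40.9
scene low [282. 204.] 182 z nan [478.  87.] [ 93. 105.] 27.8
scene low [245. 210.] 69 z nan [538. -32.] [30. 58.] 52.4
scene low [210. 212.] 161 z 0.026 [ 627. -122.] [139.  64.] 83.2
scene low [281. 217.] 106 z 0.019 [504. 1
[... 1330 characters left out ...]
 [406. -36.] [148.  68.] 17.2
side low [249. 212.] 82 z nan [541. -61.] [75. 32.] 35.3
side low [280. 211.] 44 z 0.024 [640. -85.] [26. 23.] 1.5
side low [279. 225.] 74 z nan [ 618. -155.] [ 23. 110.] 30.5
side low [184. 253.] 126 z 0.022 [ 299. -273.] [46. 84.] 64.6
side low [246. 259.] 198 z 0.026 [ 504. -344.] [ 61. 126.] 32.6
side low [185. 269.] 163 z nan [ 303. -355.] [ 97. 105.] 13.8
side low [295. 270.] 39 z nan [ 641. -380.] [23.  9.] 4.9
side low [252. 280.] 90 z 0.019 [ 504. -401.] [84. 19.] 23.4
side low [181. 296.] 253 z 0.026 [ 298. -474.] [ 66. 133.] 44.6
stack [ 0.12001193 -0.77227058  0.03024952] [ 0.26243059 -0.63128777  0.14485024]
[162 161 160] [164 162 162] [ 94 130 160]
```

Run:
```python
from h import *
for n,seed in(('scene',(341,245)),('side',(243,147))):
    s=dict(np.load(f'/tmp/{n}0.npz')); im=s['img'].copy()
    W=cloud(s); near=(np.abs(W[...,2]-.05)<.02).astype(np.uint8)
    near=cv2.dilate(near,np.ones((3,3)))
    g=cv2.cvtColor(im,cv2.COLOR_BGR2GRAY)
    m=((g>135)&(near>0)).astype(np.uint8)
    k,l,st,ce=cv2.connectedComponentsWithStats(m,connectivity=4)
    i=l[seed[1],seed[0]]; mm=(l==i).astype(np.uint8)
    c=max(cv2.findContours(mm,cv2.RETR_EXTERNAL,cv2.CHAIN_APPROX_NONE)[0],key=len)[:,0]
    P=np.array([ray(s,u,v,.05)[:2]*1000 for u,v in c],np.float32)
    r=cv2.minAreaRect(P); print(n,st[i],r)
    cv2.drawContours(im,[c[:,None]],-1,(0,0,255),1)
    u,v=seed; cv2.imwrite(f'pics/pan_{n}.png',cv2.resize(im[v-50:v+50,u-60:u+60],None,fx=5,fy=5,interpolation=cv2.INTER_NEAREST))
```

```text
scene [ 307  221   66   46 1666] ((529.396240234375, 344.92041015625), (142.3776397705078, 184.74632263183594), 57.74721908569336)
side [218 133  47  25 734] ((537.3218383789062, 345.0758056640625), (146.5206756591797, 194.09703063964844), 57.42787551879883)
```

View pics/pan_scene.png

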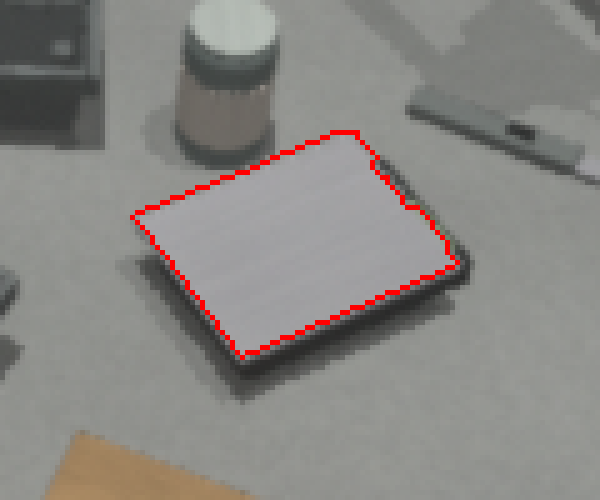

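View pics/pan_side.png

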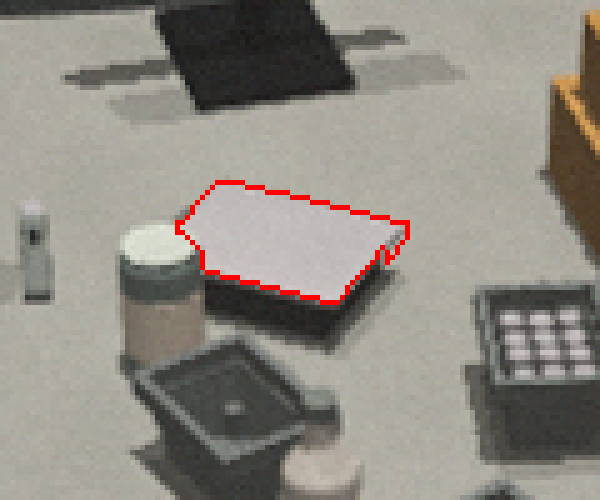

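```bash
cat >> h.py <<'E'
from scipy.spatial.transform import Rotation as Ro
def plan(x,y,z,yawdeg):
    o=robot.get_obs(); R0=Ro.from_euler('xyz',o['ee_rot']); p0=np.array(o['tool_pos'])
    R1=Ro.from_euler('xyz',[np.pi,0,np.radians(yawdeg)])
    d=R0.inv().apply(np.array([x,y,z])-p0)*100; r=(R0.inv()*R1).as_rotvec()
    q1=np.degrees(np.arctan2(y,x)); 
    print('t',round(o['time'],2),'rot',r.round(4),'shift cm',d.round(2),'rows>=',max(abs(np.linalg.norm(d))/5,np.degrees(np.linalg.norm(r))/8.59).round(1),'q6->',round(q1+90-yawdeg,1))
def st():
    o=robot.get_obs(); print('t',round(o['time'],2),'p',np.round(o['tool_pos'],4),'rpy deg',np.degrees(o['ee_rot']).round(2),'F',np.round(o['wrist_force'],1),'w',round(o['width'],4))
E
python3 - <<'E'
from h import *
for n in('scene','side'):
    s=dict(np.load(f'/tmp/{n}0.npz')); W=cloud(s)
    m=(W[...,2]>.15)&(W[...,0]>.4)&(W[...,0]<1)&(W[...,1]>.25)&(W[...,1]<1); p=W[m]
    print(n,len(p),np.round(p.min(0),2) if len(p) else'',np.round(p.max(0),2) if len(p) else '')
    m=(W[...,2]>.1)&(W[...,0]>.35)&(W[...,0]<.7)&(W[...,1]>-.15)&(W[...,1]<.3); m=m&(W[...,2]<.19)
    k,l,st_,ce=cv2.connectedComponentsWithStats(m.astype(np.uint8))
    for i in range(1,k):
        if st_[i,4]>20: print(n,ce[i],W[l==i].mean(0).round(3),np.nanmax(W[l==i],0).round(3))
plan(.554,.385,.26,148)
E
```

```text
scene 4802 [0.4  0.33 0.15] [0.95 0.79 0.39]
scene [243.5862069  187.21182266] [ 0.536 -0.042  0.128] [ 0.559 -0.019  0.171]
scene [326.88537549 201.70355731] [0.437 0.245 0.116] [0.468 0.276 0.127]
side 3742 [0.4  0.32 0.15] [0.94 0.79 0.38]
side [214.93333333 147.96969697] [0.429 0.23  0.115] [0.462 0.272 0.124]
side [246.9368932  186.33009709] [ 0.525 -0.059  0.128] [ 0.554 -0.035  0.168]
t 0.15 rot [-0.0017 -0.      0.1897] shift cm [-37.8    0.92  -5.55] rows>= 7.6 q6-> -23.2
```

Run:
```python
from h import *
for n in('scene','side'):
    s=dict(np.load(f'/tmp/{n}0.npz')); W=cloud(s)
    m=(W[...,2]>.12)&(W[...,0]>.4)&(W[...,0]<1)&(W[...,1]>.28)&(W[...,1]<1)
    k,l,st_,ce=cv2.connectedComponentsWithStats(m.astype(np.uint8))
    for i in range(1,k):
        if st_[i,4]>20: q=W[l==i]; print(n,ce[i].round(),st_[i,4],np.percentile(q,3,axis=0).round(3),np.percentile(q,97,axis=0).round(3))
```

```text
scene [481. 259.] 2656 [0.415 0.727 0.179] [0.724 0.79  0.381]
scene [313. 311.] 2479 [0.832 0.341 0.127] [0.943 0.484 0.184]
side [234.  57.] 3156 [0.41  0.72  0.165] [0.713 0.776 0.377]
side [317. 112.] 849 [0.824 0.324 0.123] [0.936 0.473 0.183]
```

drive_tool --series '[[[0,0,0.19,-37.8,0.9,-5.5,60],[0,0,0.19,-37.8,0.9,-5.5,60],[0,0,0.19,-37.8,0.9,-5.5,60],[0,0,0.19,-37.8,0.9,-5.5,60],[0,0,0.19,-37.8,0.9,-5.5,60],[0,0,0.19,-37.8,0.9,-5.5,60],[0,0,0.19,-37.8,0.9,-5.5,60],[0,0,0.19,-37.8,0.9,-5.5,60],[0,0,0.19,-37.8,0.9,-5.5,60],[0,0,0.19,-37.8,0.9,-5.5,60],[0,0,0.19,-37.8,0.9,-5.5,60]]]'

```text
time: 1.25
tool_pos: [0.5528, 0.3855, 0.2592]
ee_rot: [-3.139, -0.001, 2.584]
wrist_force: [0.2, 0.0, -1.2]
width: 0.0565
```

Run:
```python
from h import *
st(); s=snap('wrist','w1.png'); np.savez('/tmp/w1.npz',**{k:np.array(v) for k,v in s.items()})
```

```text
t 1.25 p [0.5528 0.3855 0.2592] rpy deg [-1.7987e+02 -4.0000e-02  1.4805e+02] F [ 0.2  0.  -1.2] w 0.0565
```

View pics/w1.png

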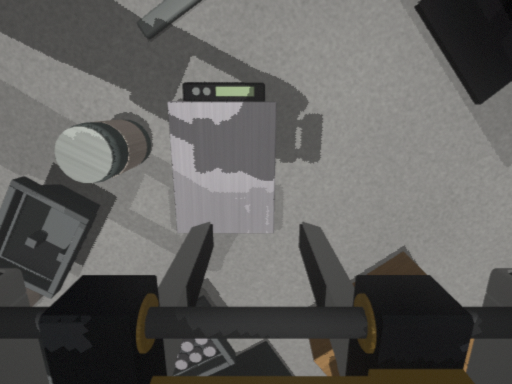

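Run:
```python
from h import *
s=dict(np.load('/tmp/w1.npz')); W=cloud(s); im=s['img']
print('table z',np.nanmedian(W[40:100,300:400,2]),'pan z',np.nanmedian(W[110:225,185:265,2]))
b,g,r=[im[...,i].astype(int) for i in range(3)]
m=((W[...,2]>.035)&(W[...,2]<.065)).astype(np.uint8); m[234:]=0
k,l,st_,ce=cv2.connectedComponentsWithStats(m,connectivity=4); i=l[170,225]; mm=(l==i)
ys=range(110,228,4)
def edge(vals): return vals
L=[];Rr=[]
for y in ys:
    xs=np.where(mm[y])[0]; L.append((xs.min()-.5,y)); Rr.append((xs.max()+.5,y))
B=[]
for x in range(215,262,4):
    yy=np.where(mm[:,x])[0]; B.append((x,yy.max()+.5))
T=[]
for x in range(180,268,4):
    yy=np.where(mm[:,x])[0]; T.append((x,yy.min()-.5))
print('y ranges',st_[i]);
lines=[]
for n,e in(('L',L),('R',Rr),('B',B),('T',T)):
    P=np.array([ray(s,u,v,.05)[:2]*1000 for u,v in e],np.float32)
    vx,vy,x0,y0=cv2.fitLine(P,cv2.DIST_HUBER,0,.01,.01).ravel(); lines.append((vx,vy,x0,y0))
    print(n,np.degrees(np.arctan2(vy,vx)),x0,y0)
def ix(a,b):
    A=np.array([[a[0],-b[0]],[a[1],-b[1]]]); t=np.linalg.solve(A,[b[2]-a[2],b[3]-a[3]]); return np.array([a[2]+t[0]*a[0],a[3]+t[0]*a[1]])
Lc,Rc,Bc,Tc=lines
c=[ix(Lc,Tc),ix(Rc,Tc),ix(Rc,Bc),ix(Lc,Bc)]
print(np.round(c,1),'ctr',np.mean(c,0)); print([np.linalg.norm(c[i]-c[i-1]) for i in range(4)])
```

```text
table z -0.000399409436471383 pan z 0.04973054500999129
y ranges [  167   101   109   133 13316]
L -32.22108 491.6283 290.69424
R -32.1808 564.2555 407.05698
B 57.36332 613.7279 313.18097
T 57.175404 457.12506 399.29593
[[417.3 337.5]
 [491.6 452.8]
 [642.4 357.9]
 [568.4 242.3]] ctr [529.90857 347.63745]
[np.float32(178.56474), np.float32(137.11372), np.float32(178.116), np.float32(137.23491)]
```

Run:
```python
from h import *
plan(.518,.103,.24,116.2)
```

```text
t 1.3 rot [-2.000e-03  2.000e-04  5.565e-01] shift cm [-12.01 -25.82   1.99] rows>= 5.7 q6-> -15.0
```

drive_tool --series '[[[0,0,0.556,-12,-25.8,2,60],[0,0,0.556,-12,-25.8,2,60],[0,0,0.556,-12,-25.8,2,60],[0,0,0.556,-12,-25.8,2,60],[0,0,0.556,-12,-25.8,2,60],[0,0,0.556,-12,-25.8,2,60],[0,0,0.556,-12,-25.8,2,60],[0,0,0.556,-12,-25.8,2,60],[0,0,0.556,-12,-25.8,2,60]]]'

```text
time: 2.2
tool_pos: [0.5177, 0.1048, 0.2403]
ee_rot: [-3.141, 0.0, 2.031]
wrist_force: [0.0, 0.5, -0.6]
width: 0.0564
```

Run:
```python
from h import *
st(); s=snap('wrist','w2.png'); np.savez('/tmp/w2.npz',**{k:np.array(v) for k,v in s.items()})
```

```text
t 2.2 p [0.5177 0.1048 0.2403] rpy deg [-1.7994e+02  2.0000e-02  1.1636e+02] F [ 0.   0.5 -0.6] w 0.0564
```

View pics/w2.png

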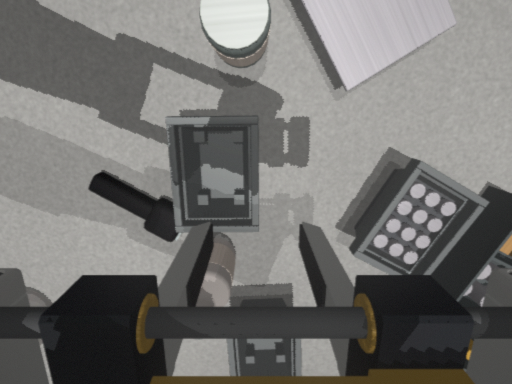

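```bash
cat >> h.py <<'E'
def fitrim(s,win,zt=.08,tol=.012,show=None,L=140,Wd=104):
    """win = u0,u1,v0,v1 ; edge lines of the rim's outside, rays onto z=zt"""
    W=cloud(s); m=(np.abs(W[...,2]-zt)<tol).astype(np.uint8); k=np.zeros_like(m); u0,u1,v0,v1=win; k[v0:v1,u0:u1]=1; m&=k
    n,l,st_,ce=cv2.connectedComponentsWithStats(m); i=1+np.argmax(st_[1:,4]); mm=(l==i)
    x,y,w,h,_=st_[i]; print('comp',st_[i],'z',np.nanmedian(W[mm][:,2]).round(4))
    c=max(cv2.findContours(mm.astype(np.uint8),cv2.RETR_EXTERNAL,cv2.CHAIN_APPROX_NONE)[0],key=len)[:,0]
    P=np.array([ray(s,u,v,zt)[:2]*1000 for u,v in c],np.float32)
    r=cv2.minAreaRect(P); (cx,cy),(a,b),t=r
    if a<b: a,b,t=b,a,t+90
    print('rect ctr',np.round((cx,cy),1),'L,W',round(a,1),round(b,1),'long deg',round(t%180,2))
    im=s['img'].copy(); cv2.drawContours(im,[c[:,None]],-1,(0,0,255),1)
    if show: cv2.imwrite('pics/'+show,cv2.resize(im[max(0,v0-10):v1+10,max(0,u0-10):u1+10],None,fx=3,fy=3,interpolation=cv2.INTER_NEAREST))
    return P,r
E
python3 - <<'E'
from h import *
s=dict(np.load('/tmp/w2.npz'))
fitrim(s,(150,285,100,245),show='rimA.png')
E
```

```text
comp [ 165  116   94  117 3156] z 0.0794
rect ctr [472.6  84.8] L,W 139.5 103.4 long deg 116.73
```

View pics/rimA.png

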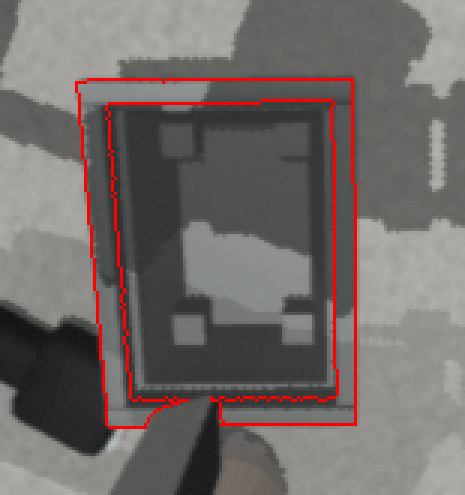

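Run:
```python
from h import *
plan(.515,.1061,.054,116.7)
```

```text
t 2.25 rot [-0.0013  0.0004 -0.0056] shift cm [ 0.24 -0.18 18.62] rows>= 3.7 q6-> -15.1
```

drive_tool --series '[[[0,0,-0.006,0.25,-0.2,4,60],[0,0,-0.006,0.25,-0.2,8,60],[0,0,-0.006,0.25,-0.2,11,60],[0,0,-0.006,0.25,-0.2,14,60],[0,0,-0.006,0.25,-0.2,16.5,60],[0,0,-0.006,0.25,-0.2,18.6,60],[0,0,-0.006,0.25,-0.2,18.6,60],[0,0,-0.006,0.25,-0.2,18.6,0],[0,0,-0.006,0.25,-0.2,18.6,0],[0,0,-0.006,0.25,-0.2,18.6,0],[0,0,-0.006,0.25,-0.2,18.6,0],[0,0,-0.006,0.25,-0.2,18.6,0],[0,0,-0.006,0.25,-0.2,18.6,0],[0,0,-0.006,0.25,-0.2,18.6,0]]]'

```text
time: 3.65
tool_pos: [0.5141, 0.1055, 0.0549]
ee_rot: [-3.138, 0.001, 2.037]
wrist_force: [-2.5, -0.2, 4.6]
width: 0.0128
```

Run:
```python
from h import *
st(); snap('wrist','w3.png')
```

```text
t 3.65 p [0.5141 0.1055 0.0549] rpy deg [-1.7982e+02  4.0000e-02  1.1672e+02] F [-2.5 -0.2  4.6] w 0.0128
```

View pics/w3.png

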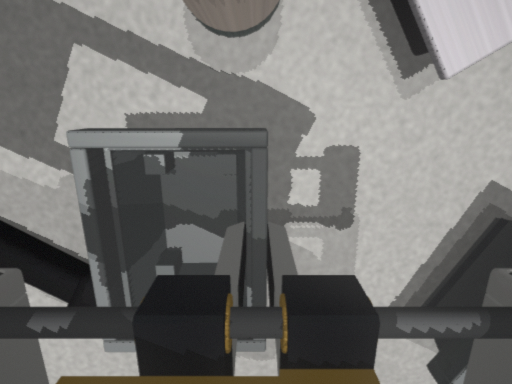

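drive_tool --series '[[[0,0,0,0,0,0,0],[0,0,0,0,0,0,0],[0,0,0,0,0,0,0],[0,0,0,0,0,-2,0],[0,0,0,0,0,-5,0],[0,0,0,0,0,-8,0],[0,0,0,0,0,-12,0],[0,0,0,0,0,-15,0],[0,0,0,0,0,-17,0],[0,0,0,0,0,-17,0]]]'

```text
time: 4.7
tool_pos: [0.5168, 0.1064, 0.2281]
ee_rot: [3.137, 0.003, 2.037]
wrist_force: [0.3, 0.6, -1.7]
width: 0.0114
```

Run:
```python
from h import *
st(); s=snap('wrist','w4.png');s2=snap('side','s4.png'); np.savez('/tmp/w4.npz',**{k:np.array(v) for k,v in s.items()})
# place target: pan (530,347.5) long 147.6
print(530+47.5*np.cos(np.radians(57.6)),347.5+47.5*np.sin(np.radians(57.6)))
```

```text
t 4.7 p [0.5168 0.1064 0.2281] rpy deg [1.7972e+02 1.7000e-01 1.1673e+02] F [ 0.3  0.6 -1.7] w 0.0114
555.4517727615023 387.6055764613457
```

View pics/w4.png

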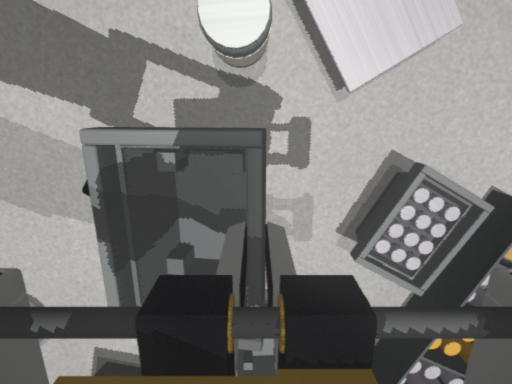

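View pics/s4.png

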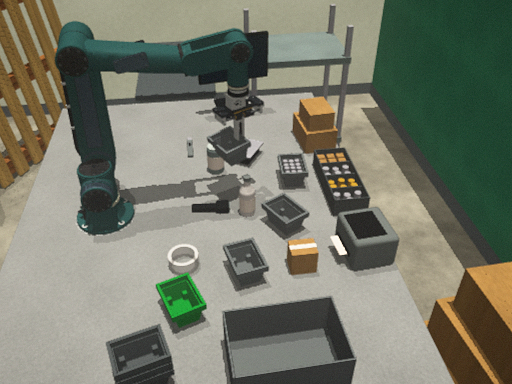

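```bash
cat >> h.py <<'E'
def rimplane(s,poly,zr):
    W=cloud(s); o=robot.get_obs(); R0=Ro.from_euler('xyz',o['ee_rot']); p0=np.array(o['tool_pos'])
    m=np.zeros(W.shape[:2],np.uint8); cv2.fillPoly(m,[np.array(poly)],1)
    T=R0.inv().apply((W.reshape(-1,3)-p0)).reshape(W.shape)*1000
    return T,m>0
E
python3 - <<'E'
from h import *
s=dict(np.load('/tmp/w4.npz')); T,_=rimplane(s,[[0,0],[1,0],[1,1]],0)
for (u,v) in [(95,135),(130,136),(170,136),(210,136),(257,136),(100,170),(107,220),(112,260),(256,170),(256,200),(255,225)]:
    print((u,v),np.nanmedian(T[v-2:v+3,u-2:u+3].reshape(-1,3),0).round(1))
E
```

```text
(95, 135) [ 65.5 -87.3 -15.3]
(130, 136) [ 65.2 -67.2 -18. ]
(170, 136) [ 65.5 -44.3 -21.9]
(210, 136) [ 65.8 -22.4 -24.6]
(257, 136) [ 66.1   2.3 -28.8]
(100, 170) [ 45.2 -89.  -13.2]
(107, 220) [ 14.2 -89.1 -13.8]
(112, 260) [-12.6 -89.4 -14.1]
(256, 170) [ 48.1   1.7 -28.3]
(256, 200) [ 31.4   1.7 -28.3]
(255, 225) [ 16.9   1.1 -28.3]
```

```bash
cat >> h.py <<'E'
def held(s,xmin=0):
    """pose of a held tote in the tool frame: rim plane, outer edges (mm)"""
    T,_=rimplane(s,[[0,0],[1,0],[1,1]],0)
    m=np.isfinite(T[...,0])&(T[...,0]>xmin)&(T[...,0]<85)&(T[...,1]>-110)&(T[...,1]<15)&(T[...,2]<-5)&(T[...,2]>-45)
    m[270:]=0
    pts=T[m]; 
    # seed plane through far strip and short strip
    best=None; rng=np.random.default_rng(0)
    for _ in range(300):
        q=pts[rng.integers(0,len(pts),3)]; n=np.cross(q[1]-q[0],q[2]-q[0]); 
        if np.linalg.norm(n)<200: continue
        n/=np.linalg.norm(n); 
        if abs(n[2])<.9: continue
        c=(np.abs((pts-q[0])@n)<1.2).sum()
        if best is None or c>best[0]: best=(c,n,q[0])
    c,n,p0=best; inl=pts[np.abs((pts-p0)@n)<1.5]; ce=inl.mean(0); n=np.linalg.svd(inl-ce,full_matrices=False)[2][2]; n*=np.sign(n[2])
    tilt=np.degrees([np.arctan2(-n[1],n[2]),np.arctan2(-n[0],n[2])])  # slopes dz/dy, dz/dx
    y=inl[:,1]; x=inl[:,0]
    mid=(x>15)&(x<60)
    print('inl',len(inl),'slope dz/dy,dz/dx deg',tilt.round(2),'y edges',np.percentile(y[mid],[.5,99.5]).round(1),'x max',np.percentile(x,99.7).round(1))
    l=inl[mid&(y<np.percentile(y[mid],1)+6)]; 
    b=[(xx+2.5,l[(l[:,0]>=xx)&(l[:,0]<xx+5),1].min()) for xx in range(15,60,5) if ((l[:,0]>=xx)&(l[:,0]<xx+5)).sum()>2]
    b=np.array(b); k=np.polyfit(b[:,0],b[:,1],1); print('far edge yaw in tool deg',np.degrees(np.arctan(k[0])).round(2))
    zc=lambda yy,xx=0: ce[2]-(n[0]*(xx-ce[0])+n[1]*(yy-ce[1]))/n[2]
    print('rim-top z at y=0:',zc(0).round(1),'at y=-47',zc(-47).round(1),'at -95',zc(-95).round(1))
E
python3 - <<'E'
from h import *
held(dict(np.load('/tmp/w4.npz')))
E
```

```text
inl 6042 slope dz/dy,dz/dx deg [-8.53  0.27] y edges [-97.6   5. ] x max 69.1
far edge yaw in tool deg -0.33
rim-top z at y=0: -28.2 at y=-47 -21.2 at -95 -14.0
```

```bash
cat >> h.py <<'E'
def plan2(x,y,z,yawdeg,tilt=0.):
    o=robot.get_obs(); R0=Ro.from_euler('xyz',o['ee_rot']); p0=np.array(o['tool_pos'])
    R1=Ro.from_euler('xyz',[np.pi,0,np.radians(yawdeg)])*Ro.from_rotvec([tilt,0,0])
    d=R0.inv().apply(np.array([x,y,z])-p0)*100; r=(R0.inv()*R1).as_rotvec()
    down=R0.inv().apply([0,0,-1.])*1 # 1 cm down in tool axes
    print('t',round(o['time'],2),'rot',r.round(4),'shift cm',d.round(2),'rows>=',max(abs(np.linalg.norm(d))/5,np.degrees(np.linalg.norm(r))/8.59).round(1),'1cm down',down.round(3))
E
python3 - <<'E'
from h import *
plan2(.5529,.3836,.21,147.6,.149)
E
```

```text
t 4.8 rot [ 0.1424 -0.0407 -0.5379] shift cm [23.08 15.89  1.32] rows>= 5.6 1cm down [0.    0.003 1.   ]
```

drive_tool --series '[[[0.014,-0.004,-0.054,2.3,1.6,0,0],[0.028,-0.008,-0.108,4.6,3.2,0,0],[0.043,-0.012,-0.16,6.9,4.8,0,0],[0.057,-0.016,-0.215,9.2,6.4,0,0],[0.071,-0.02,-0.27,11.5,7.9,0,0],[0.085,-0.024,-0.323,13.8,9.5,0,0],[0.1,-0.028,-0.377,16.2,11.1,0,0],[0.114,-0.033,-0.43,18.5,12.7,0,0],[0.128,-0.037,-0.484,20.8,14.3,0.7,0],[0.1424,-0.0407,-0.538,23.1,15.9,1.3,0],[0.1424,-0.0407,-0.538,23.1,15.9,1.3,0],[0.1424,-0.0407,-0.538,23.1,15.9,1.3,0],[0.1424,-0.0407,-0.538,23.1,15.9,1.3,0]]]'

```text
time: 6.1
tool_pos: [0.5527, 0.3829, 0.2092]
ee_rot: [-2.991, -0.0, 2.575]
wrist_force: [-0.2, 0.2, -1.0]
width: 0.011
```

Run:
```python
from h import *
st(); s=snap('wrist','w5.png'); np.savez('/tmp/w5.npz',**{k:np.array(v) for k,v in s.items()})
held(s)
plan2(.5529,.3836,.105,147.6,.149)
```

```text
t 6.1 p [0.5527 0.3829 0.2092] rpy deg [-1.7136e+02 -2.0000e-02  1.4754e+02] F [-0.2  0.2 -1. ] w 0.011
inl 6021 slope dz/dy,dz/dx deg [-8.82  0.13] y edges [-99.3   3.1] x max 69.9
far edge yaw in tool deg -0.02
rim-top z at y=0: -23.0 at y=-47 -15.8 at -95 -8.3
t 6.15 rot [-0.0005 -0.0001 -0.0013] shift cm [ 0.05  1.63 10.38] rows>= 2.1 1cm down [0.    0.149 0.989]
```

View pics/w5.png

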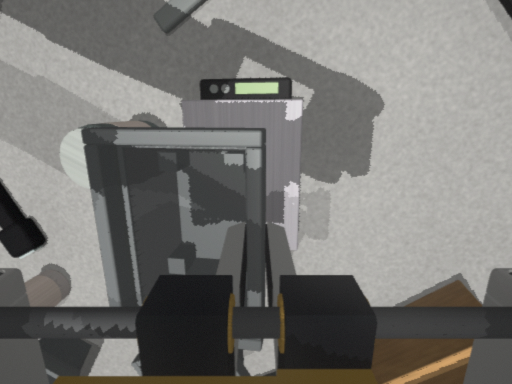

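Run:
```python
from h import *
s=snap('wrist'); st(); held(s)
```

```text
t 6.2 p [0.5531 0.3827 0.2107] rpy deg [-1.7149e+02  3.0000e-02  1.4752e+02] F [ 0.2  0.1 -1.2] w 0.0111
inl 6015 slope dz/dy,dz/dx deg [-8.9   0.06] y edges [-99.4   3. ] x max 69.9
far edge yaw in tool deg -0.2
rim-top z at y=0: -23.3 at y=-47 -15.9 at -95 -8.4
```

Run:
```python
from h import *
plan2(.5542,.3856,.113,147.6,.155)
plan2(.5542,.3856,.105,147.6,.155)
```

```text
t 6.2 rot [ 0.0064  0.0002 -0.0015] shift cm [0.06 1.75 9.62] rows>= 2.0 1cm down [0.    0.148 0.989]
t 6.2 rot [ 0.0064  0.0002 -0.0015] shift cm [ 0.06  1.87 10.41] rows>= 2.1 1cm down [0.    0.148 0.989]
```

drive_tool --series '[[[0.006,0,0,0.05,0.6,2,0],[0.006,0,0,0.05,0.9,4,0],[0.006,0,0,0.05,1.2,6,0],[0.006,0,0,0.05,1.5,8,0],[0.006,0,0,0.05,1.7,9,0],[0.006,0,0,0.05,1.75,9.6,0],[0.006,0,0,0.05,1.75,9.6,0],[0.006,0,0,0.05,1.77,9.8,0],[0.006,0,0,0.05,1.8,10,0],[0.006,0,0,0.05,1.83,10.15,0],[0.006,0,0,0.05,1.83,10.15,0]]]'

```text
time: 7.3
tool_pos: [0.5543, 0.3857, 0.1077]
ee_rot: [-2.987, 0.001, 2.575]
wrist_force: [-0.3, -0.3, -1.6]
width: 0.0112
```

Run:
```python
from h import *
st(); s=snap('wrist','w6.png'); s2=snap('scene','sc6.png'); st()
cv2.imwrite('pics/sc6c.png',cv2.resize(s2['img'][150:300,250:440],None,fx=4,fy=4,interpolation=cv2.INTER_CUBIC)); held(s)
```

```text
t 7.3 p [0.5543 0.3857 0.1077] rpy deg [-1.7115e+02  3.0000e-02  1.4752e+02] F [-0.3 -0.3 -1.6] w 0.0112
t 7.4 p [0.5543 0.3857 0.1077] rpy deg [-1.7115e+02  3.0000e-02  1.4752e+02] F [-0.2 -0.2 -2.3] w 0.0113
inl 5951 slope dz/dy,dz/dx deg [-8.95  0.12] y edges [-99.5   2.9] x max 69.7
far edge yaw in tool deg -0.41
rim-top z at y=0: -24.0 at y=-47 -16.6 at -95 -9.0
```

View pics/sc6c.png

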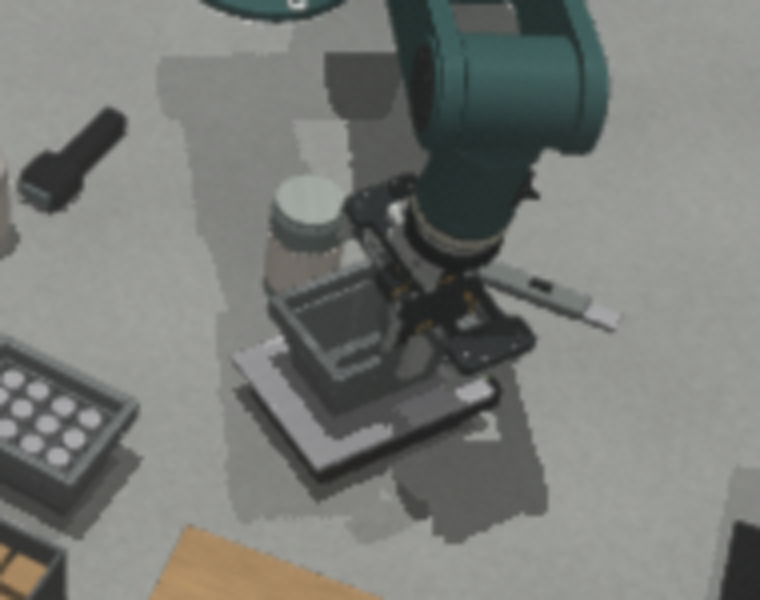

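drive_tool --series '[[[0,0,0,0,0.01,0.1,0],[0,0,0,0,0.03,0.2,0],[0,0,0,0,0.03,0.2,0]]]'

```text
time: 7.7
tool_pos: [0.5545, 0.3857, 0.1059]
ee_rot: [-2.988, 0.001, 2.575]
wrist_force: [0.9, 0.0, -0.3]
width: 0.0111
```

drive_tool --series '[[[0,0,0,0,0.015,0.1,0],[0,0,0,0,0.02,0.15,0],[0,0,0,0,0.02,0.15,0]]]'

```text
time: 8.0
tool_pos: [0.5547, 0.386, 0.1058]
ee_rot: [-2.989, 0.001, 2.575]
wrist_force: [-0.5, 0.4, 5.7]
width: 0.0111
```

Contact with 6 N. Release, then rise along the tool.

drive_tool --series '[[[0,0,0,0,0,0,40],[0,0,0,0,0,0,40],[0,0,0,0,0,0,40],[0,0,0,0,0,0,40]]]'

```text
time: 8.4
tool_pos: [0.5545, 0.3858, 0.105]
ee_rot: [-2.988, 0.001, 2.575]
wrist_force: [0.7, -0.1, -0.4]
width: 0.0364
```

Run:
```python
from h import *
st(); s=snap('wrist','w7.png'); fitrim(s,(60,290,100,300),zt=.13,tol=.01,show='w7r.png')
plan2(.5547,.386,.106,147.6,0)
```

```text
t 8.4 p [0.5545 0.3858 0.105 ] rpy deg [-1.7121e+02  5.0000e-02  1.4752e+02] F [ 0.7 -0.1 -0.4] w 0.0364
comp [  79  128  185  172 8958] z 0.1294
rect ctr [514. 359.] L,W 104.5 101.3 long deg 57.83
t 8.45 rot [-0.1533  0.001  -0.0014] shift cm [-0.    0.01 -0.09] rows>= 1.0 1cm down [0.001 0.153 0.988]
```

View pics/w7.png

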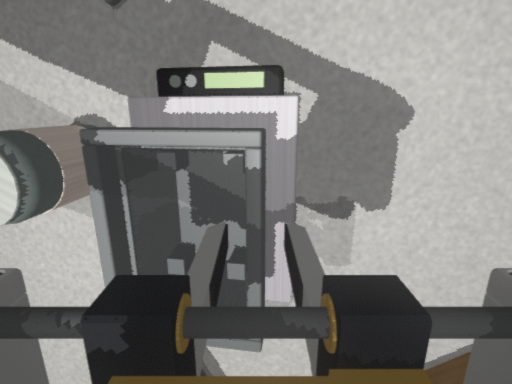

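drive_tool --series '[[[0,0,0,0,-0.23,-1.5,40],[0,0,0,0,-0.46,-3,40],[0,0,0,0,-0.92,-6,40],[-0.08,0,0,0,-1.6,-10,60],[-0.153,0,0,0,-2.3,-15,60],[-0.153,0,0,0,-2.6,-17,60],[-0.153,0,0,0,-2.6,-17,60],[-0.153,0,0,0,-2.6,-17,60]]]'

```text
time: 9.25
tool_pos: [0.5547, 0.3862, 0.2783]
ee_rot: [3.14, 0.002, 2.575]
wrist_force: [0.4, 0.1, -0.3]
width: 0.0562
```

Run:
```python
from h import *
s=snap('wrist','w8.png'); st(); fitrim(s,(60,290,80,255),zt=.13,tol=.01,show='w8r.png')
plan2(.693,-.112,.24,119.4)
```

```text
t 9.3 p [0.5542 0.3861 0.2758] rpy deg [-1.7987e+02  1.0000e-02  1.4753e+02] F [-0.5  0.3 -0.7] w 0.0562
comp [ 165  118   96  120 3207] z 0.1295
rect ctr [529.7 347.2] L,W 139.3 102.4 long deg 147.68
t 9.3 rot [-0.0021  0.0007  0.491 ] shift cm [-38.44 -34.56   3.66] rows>= 10.4 1cm down [0.    0.002 1.   ]
```

View pics/w8r.png

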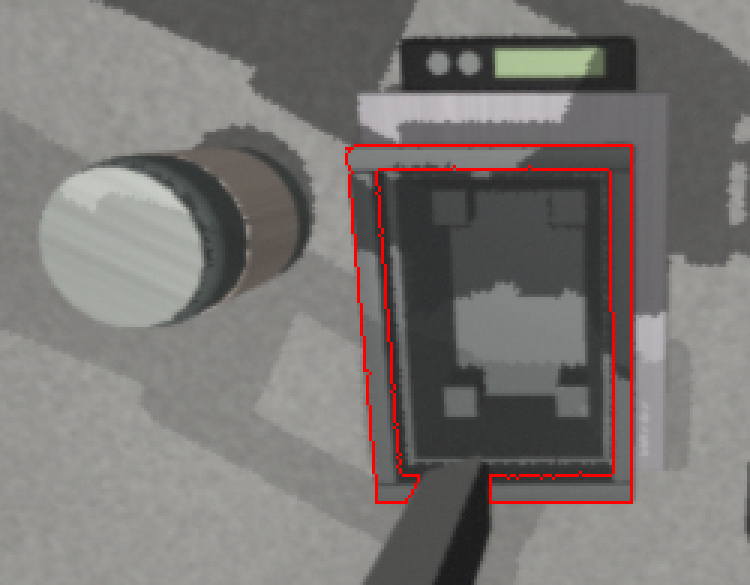

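drive_tool --series '[[[0,0,0.491,-38.4,-34.5,3.6,60],[0,0,0.491,-38.4,-34.5,3.6,60],[0,0,0.491,-38.4,-34.5,3.6,60],[0,0,0.491,-38.4,-34.5,3.6,60],[0,0,0.491,-38.4,-34.5,3.6,60],[0,0,0.491,-38.4,-34.5,3.6,60],[0,0,0.491,-38.4,-34.5,3.6,60],[0,0,0.491,-38.4,-34.5,3.6,60],[0,0,0.491,-38.4,-34.5,3.6,60],[0,0,0.491,-38.4,-34.5,3.6,60],[0,0,0.491,-38.4,-34.5,3.6,60],[0,0,0.491,-38.4,-34.5,3.6,60],[0,0,0.491,-38.4,-34.5,3.6,60],[0,0,0.491,-38.4,-34.5,3.6,60]]]'

```text
time: 10.7
tool_pos: [0.6928, -0.1087, 0.2406]
ee_rot: [-3.14, 0.0, 2.087]
wrist_force: [-0.8, -0.3, 0.2]
width: 0.0563
```

Run:
```python
from h import *
s=snap('wrist','w9.png'); st(); P,r=fitrim(s,(150,290,90,250),show='w9r.png')
```

```text
t 10.75 p [ 0.6929 -0.1087  0.2411] rpy deg [-1.7992e+02  5.0000e-02  1.1958e+02] F [ 0.3 -0.1  0.2] w 0.0563
comp [ 166  117   93  116 3120] z 0.0794
rect ctr [ 648.8 -132.3] L,W 138.5 103.9 long deg 119.51
```

View pics/w9.png

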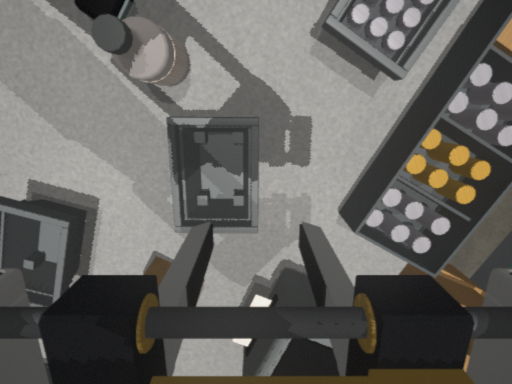

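View pics/w9r.png

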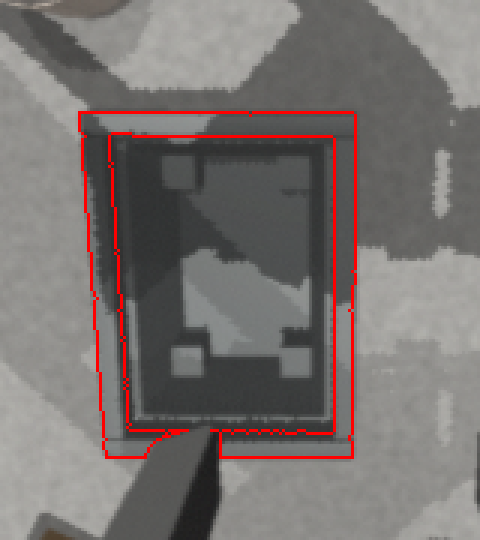

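Run:
```python
from h import *
plan2(.6901,-.1089,.054,119.5)
```

```text
t 10.75 rot [-0.0014  0.0009  0.0013] shift cm [ 0.14 -0.23 18.71] rows>= 3.7 1cm down [0.001 0.001 1.   ]
```

drive_tool --series '[[[0,0,0,0.15,-0.25,4,60],[0,0,0,0.15,-0.25,8,60],[0,0,0,0.15,-0.25,11,60],[0,0,0,0.15,-0.25,14,60],[0,0,0,0.15,-0.25,16.5,60],[0,0,0,0.15,-0.25,18.7,60],[0,0,0,0.15,-0.25,18.7,60],[0,0,0,0.15,-0.25,18.7,0],[0,0,0,0.15,-0.25,18.7,0],[0,0,0,0.15,-0.25,18.7,0],[0,0,0,0.15,-0.25,18.7,0],[0,0,0,0.15,-0.25,18.7,0],[0,0,0,0.15,-0.25,18.7,0],[0,0,0,0.15,-0.25,18.7,0],[0,0,0,0.15,-0.25,18.7,0],[0,0,0,0.15,-0.25,18.7,0],[0,0,0,0.15,-0.25,18.7,0]]]'

```text
time: 12.45
tool_pos: [0.6895, -0.1095, 0.0548]
ee_rot: [-3.139, 0.001, 2.087]
wrist_force: [-4.3, -0.5, 5.0]
width: 0.0127
```

Run:
```python
from h import *
s=snap('wrist','w10.png'); st(); held(s)
```

```text
t 12.5 p [ 0.6895 -0.1095  0.0548] rpy deg [-1.7986e+02  8.0000e-02  1.1956e+02] F [-4.  -1.4  5.6] w 0.0127
inl 6874 slope dz/dy,dz/dx deg [ 0.05 -0.07] y edges [-97.6   5.9] x max 69.7
far edge yaw in tool deg -0.11
rim-top z at y=0: -24.7 at y=-47 -24.7 at -95 -24.8
```

drive_tool --series '[[[0,0,0,0,0,-1,0],[0,0,0,0,0,-3,0],[0,0,0,0,0,-6,0],[0,0,0,0,0,-9,0],[0,0,0,0,0,-12,0],[0,0,0,0,0,-15,0],[0,0,0,0,0,-18,0],[0.05,0,0,0,0,-20,0],[0.1,0,0,0,0,-21,0],[0.15,0,0,0,0,-21,0],[0.15,0,0,0,0,-21,0]]]'

```text
time: 13.6
tool_pos: [0.6914, -0.1075, 0.2632]
ee_rot: [-2.99, 0.0, 2.089]
wrist_force: [-0.1, 0.1, -1.8]
width: 0.0112
```

Run:
```python
from h import *
s=snap('wrist','w11.png'); st(); held(s)
plan2(.5542,.3856,.25,147.6,.155)
```

```text
t 13.65 p [ 0.6908 -0.108   0.263 ] rpy deg [-1.7130e+02 -1.0000e-02  1.1966e+02] F [-1.   0.5 -1.7] w 0.0109
inl 5915 slope dz/dy,dz/dx deg [-9.21 -0.06] y edges [-98.7   3.4] x max 69.2
far edge yaw in tool deg -0.8
rim-top z at y=0: -24.2 at y=-47 -16.5 at -95 -8.8
t 13.65 rot [ 0.0032 -0.0747 -0.482 ] shift cm [49.65 12.6  -0.61] rows>= 10.2 1cm down [-0.     0.151  0.988]
```

View pics/w11.png

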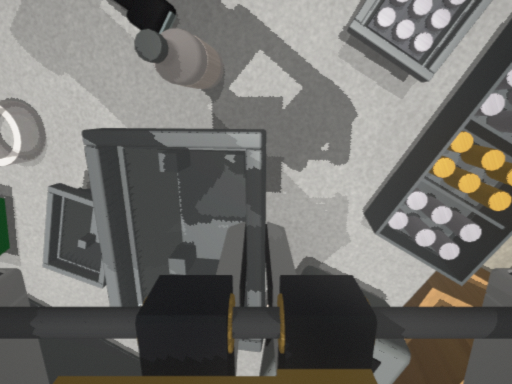

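drive_tool --series '[[[0,-0.005,-0.035,3,0.8,0,0],[0,-0.012,-0.08,7,1.8,0,0],[0.001,-0.018,-0.115,11.5,2.9,-0.1,0],[0.001,-0.024,-0.155,16,4,-0.2,0],[0.001,-0.031,-0.2,20.5,5.2,-0.2,0],[0.002,-0.037,-0.24,25,6.3,-0.3,0],[0.002,-0.044,-0.285,29.5,7.5,-0.3,0],[0.002,-0.051,-0.33,34,8.6,-0.4,0],[0.002,-0.058,-0.375,38.5,9.8,-0.5,0],[0.003,-0.064,-0.415,42.5,10.8,-0.5,0],[0.003,-0.07,-0.45,46,11.7,-0.6,0],[0.003,-0.073,-0.47,48.5,12.3,-0.6,0],[0.003,-0.0747,-0.482,49.6,12.6,-0.6,0],[0.003,-0.0747,-0.482,49.6,12.6,-0.6,0],[0.003,-0.0747,-0.482,49.6,12.6,-0.6,0],[0.003,-0.0747,-0.482,49.6,12.6,-0.6,0]]]'

```text
time: 15.25
tool_pos: [0.5553, 0.3835, 0.2501]
ee_rot: [-2.987, 0.0, 2.574]
wrist_force: [-0.6, 0.1, -1.5]
width: 0.011
```

```bash
cat >> h.py <<'E'
def target(yc,xc,z0,tiltdeg_tote,tooltilt,pan=(529.7,347.2),pyaw=147.65):
    """rim-top centre (xc,yc,z0) in tool mm, tote slope; returns TCP xy mm and TCP height above underside when the tool has tooltilt"""
    a=np.radians(tiltdeg_tote); u=np.array([xc,yc+80*np.sin(a),z0+80*np.cos(a)])
    v=Ro.from_rotvec([tooltilt,0,0]).apply(u); t=np.radians(pyaw)
    ex=np.array([np.cos(t),np.sin(t)]); ey=np.array([np.sin(t),-np.cos(t)])
    p=np.array(pan)-v[0]*ex-v[1]*ey; print('underside in level tool frame',v.round(1),'TCP xy',p.round(1),'TCP z over underside',v[2].round(1))
E
python3 - <<'E'
from h import *
s=snap('wrist','w12.png'); st(); held(s)
E
```

```text
t 15.3 p [0.5553 0.3835 0.2502] rpy deg [-1.7114e+02  2.0000e-02  1.4746e+02] F [-0.3 -0.7 -1.5] w 0.011
inl 5932 slope dz/dy,dz/dx deg [-9.28 -0.07] y edges [-99.4   2.9] x max 69.1
far edge yaw in tool deg -0.46
rim-top z at y=0: -24.0 at y=-47 -16.3 at -95 -8.5
```

View pics/w12.png

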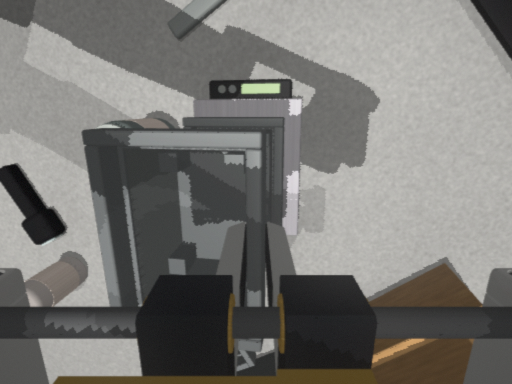

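Run:
```python
from h import *
target(-48.2,-.6,-16.1,9.25,.160)
target(-48.2,-.1,-15.9,8.95,.155) # check: A (TCP was 554.5,385.8,.1055)
```

```text
underside in level tool frame [ -0.6 -44.9  56.4] TCP xy [553.2 385.5] TCP z over underside 56.4
underside in level tool frame [ -0.1 -45.1  56.8] TCP xy [553.7 385.3] TCP z over underside 56.8
```

Run:
```python
from h import *
for z in (.25,.195,.145,.14): plan2(.5537,.3857,z,147.6,.160)
```

```text
t 15.3 rot [ 0.0054  0.     -0.0025] shift cm [0.25 0.1  0.01] rows>= 0.1 1cm down [0.    0.154 0.988]
t 15.3 rot [ 0.0054  0.     -0.0025] shift cm [0.25 0.95 5.44] rows>= 1.1 1cm down [0.    0.154 0.988]
t 15.3 rot [ 0.0054  0.     -0.0025] shift cm [ 0.25  1.72 10.38] rows>= 2.1 1cm down [0.    0.154 0.988]
t 15.3 rot [ 0.0054  0.     -0.0025] shift cm [ 0.26  1.8  10.88] rows>= 2.2 1cm down [0.    0.154 0.988]
```

drive_tool --series '[[[0.005,0,-0.002,0.25,0.2,0.6,0],[0.005,0,-0.002,0.25,0.4,2,0],[0.005,0,-0.002,0.25,0.72,4,0],[0.005,0,-0.002,0.25,0.95,5.4,0],[0.005,0,-0.002,0.25,0.95,5.4,0],[0.005,0,-0.002,0.25,0.95,5.4,0]]]'

```text
time: 15.9
tool_pos: [0.5537, 0.3854, 0.1952]
ee_rot: [-2.981, -0.0, 2.575]
wrist_force: [-0.2, -0.1, -2.2]
width: 0.0112
```

Run:
```python
from h import *
s=snap('wrist','w13.png'); st(); held(s)
for z in (.145,.14,.136): plan2(.5538,.3857,z,147.6,.160)
```

```text
t 15.95 p [0.554  0.3857 0.1962] rpy deg [-1.7090e+02  4.0000e-02  1.4756e+02] F [ 0.1 -0.2 -2.4] w 0.0115
inl 5955 slope dz/dy,dz/dx deg [-9.13 -0.02] y edges [-99.7   2.7] x max 69.2
far edge yaw in tool deg -0.13
rim-top z at y=0: -23.1 at y=-47 -15.5 at -95 -7.8
t 15.95 rot [ 0.0012  0.0005 -0.0009] shift cm [0.02 0.8  5.05] rows>= 1.0 1cm down [0.001 0.158 0.987]
t 15.95 rot [ 0.0012  0.0005 -0.0009] shift cm [0.02 0.88 5.55] rows>= 1.1 1cm down [0.001 0.158 0.987]
t 15.95 rot [ 0.0012  0.0005 -0.0009] shift cm [0.02 0.94 5.94] rows>= 1.2 1cm down [0.001 0.158 0.987]
```

View pics/w13.png

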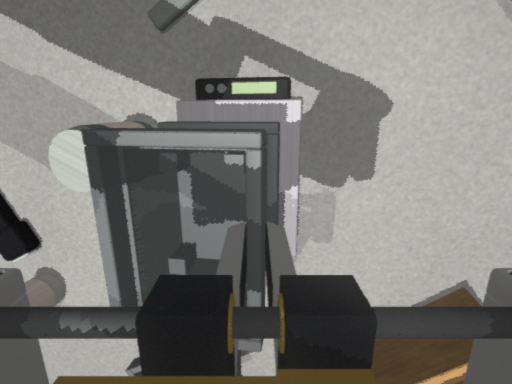

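Aligned; lower gently to near seating.

drive_tool --series '[[[0,0,0,0.02,0.16,1,0],[0,0,0,0.02,0.32,2,0],[0,0,0,0.02,0.47,3,0],[0,0,0,0.02,0.63,4,0],[0,0,0,0.02,0.75,4.7,0],[0,0,0,0.02,0.83,5.2,0],[0,0,0,0.02,0.86,5.4,0],[0,0,0,0.02,0.86,5.4,0]]]'

```text
time: 16.75
tool_pos: [0.5538, 0.3857, 0.1413]
ee_rot: [-2.983, 0.0, 2.575]
wrist_force: [-0.1, 0.6, -1.3]
width: 0.0109
```

drive_tool --series '[[[0,0,0,0,0.03,0.2,0],[0,0,0,0,0.06,0.4,0],[0,0,0,0,0.06,0.4,0]]]'

```text
time: 17.05
tool_pos: [0.5538, 0.3856, 0.1371]
ee_rot: [-2.982, 0.0, 2.575]
wrist_force: [-0.1, -0.4, -1.7]
width: 0.0112
```

drive_tool --series '[[[0,0,0,0,0.01,0.1,0],[0,0,0,0,0.03,0.2,0],[0,0,0,0,0.03,0.2,0]]]'

```text
time: 17.35
tool_pos: [0.5539, 0.3857, 0.1358]
ee_rot: [-2.983, 0.001, 2.575]
wrist_force: [-0.2, -0.4, 1.3]
width: 0.0109
```

drive_tool --series '[[[0,0,0,0,0.01,0.1,0],[0,0,0,0,0.01,0.1,0]]]'

```text
time: 17.55
tool_pos: [0.554, 0.3858, 0.1357]
ee_rot: [-2.984, 0.001, 2.575]
wrist_force: [-0.9, -0.4, 3.5]
width: 0.0111
```

Run:
```python
from h import *
s=snap('wrist','w14.png'); st(); held(s); s=snap('scene','sc14.png')
cv2.imwrite('pics/sc14c.png',cv2.resize(s['img'][150:300,250:440],None,fx=4,fy=4,interpolation=cv2.INTER_CUBIC))
```

```text
t 17.6 p [0.554  0.3858 0.1357] rpy deg [-1.7098e+02  7.0000e-02  1.4756e+02] F [-0.9  0.5  3.5] w 0.0108
inl 5998 slope dz/dy,dz/dx deg [-8.94 -0.07] y edges [-99.3   2.9] x max 69.1
far edge yaw in tool deg 0.03
rim-top z at y=0: -24.1 at y=-47 -16.7 at -95 -9.2
```

View pics/sc14c.png

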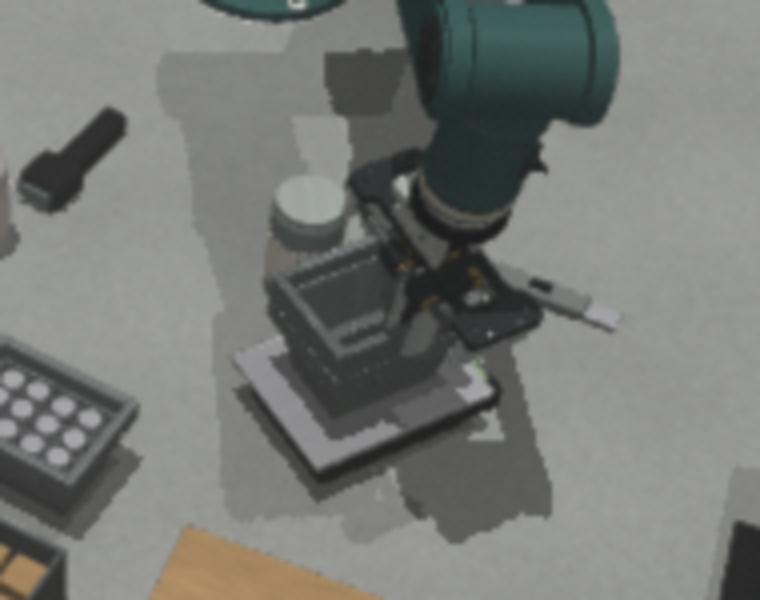

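Seated as expected (contact 3.5–5 N at the predicted height). Release, rise, look.

drive_tool --series '[[[0,0,0,0,0,0,40],[0,0,0,0,0,0,40],[0,0,0,0,0,0,40],[0,0,0,0,0,0,40],[0,0,0,0,-0.23,-1.5,40],[0,0,0,0,-0.46,-3,40],[0,0,0,0,-0.92,-6,40],[-0.08,0,0,0,-1.6,-10,60],[-0.158,0,0,0,-2.3,-15,60],[-0.158,0,0,0,-2.6,-17,60],[-0.158,0,0,0,-2.6,-17,60],[-0.158,0,0,0,-2.6,-17,60]]]'

```text
time: 18.85
tool_pos: [0.5545, 0.3868, 0.3088]
ee_rot: [3.139, 0.002, 2.575]
wrist_force: [-1.1, -0.4, -0.3]
width: 0.0566
```

Run:
```python
from h import *
s=snap('wrist','w15.png'); st(); fitrim(s,(60,290,80,255),zt=.16,tol=.008,show='w15r.png'); fitrim(s,(60,290,80,255),zt=.13,tol=.008)
plan2(.532,-.341,.25,103.4)
```

```text
t 18.9 p [0.5541 0.3867 0.3064] rpy deg [-1.7993e+02  3.0000e-02  1.4756e+02] F [-0.4 -0.1  0.3] w 0.0564
comp [ 165  119   96  119 3142] z 0.1595
rect ctr [530.  347.3] L,W 138.3 103.3 long deg 147.61
comp [ 181  130   69   93 1075] z 0.1297
rect ctr [531.8 344.2] L,W 116.9 80.7 long deg 147.46
t 18.9 rot [-0.001   0.0009  0.7708] shift cm [-37.16 -62.6    5.73] rows>= 14.6 1cm down [0.    0.001 1.   ]
```

View pics/w15r.png

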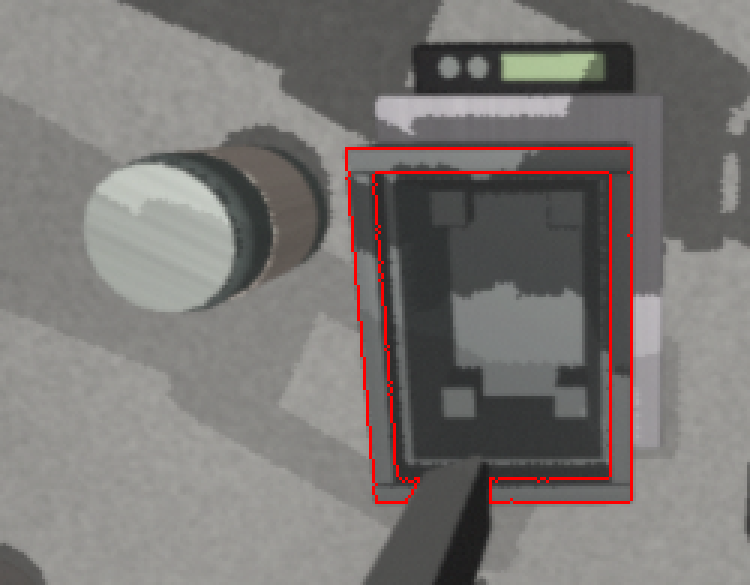

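drive_tool --series '[[[0,0,0.77,-37.2,-62.6,4,60],[0,0,0.77,-37.2,-62.6,4,60],[0,0,0.77,-37.2,-62.6,4,60],[0,0,0.77,-37.2,-62.6,4,60],[0,0,0.77,-37.2,-62.6,4,60],[0,0,0.77,-37.2,-62.6,4,60],[0,0,0.77,-37.2,-62.6,4,60],[0,0,0.77,-37.2,-62.6,4,60],[0,0,0.77,-37.2,-62.6,4,60],[0,0,0.77,-37.2,-62.6,4,60],[0,0,0.77,-37.2,-62.6,4,60],[0,0,0.77,-37.2,-62.6,4,60],[0,0,0.77,-37.2,-62.6,4,60],[0,0,0.77,-37.2,-62.6,4,60],[0,0,0.77,-37.2,-62.6,6,60],[0,0,0.77,-37.2,-62.6,6.6,60],[0,0,0.77,-37.2,-62.6,6.6,60],[0,0,0.77,-37.2,-62.6,6.6,60]]]'

```text
time: 20.7
tool_pos: [0.5324, -0.3397, 0.2403]
ee_rot: [-3.14, -0.001, 1.807]
wrist_force: [-1.1, -0.2, 0.2]
width: 0.0564
```

Run:
```python
from h import *
s=snap('wrist','w16.png'); st(); P,r=fitrim(s,(150,300,80,250),show='w16r.png')
```

```text
t 20.75 p [ 0.5328 -0.3397  0.2415] rpy deg [-1.7997e+02  4.0000e-02  1.0356e+02] F [ 0.4 -0.3  0.3] w 0.0565
comp [ 166  117   93  116 3191] z 0.0794
rect ctr [ 483.9 -349.9] L,W 138.3 103.4 long deg 103.52
```

View pics/w16.png

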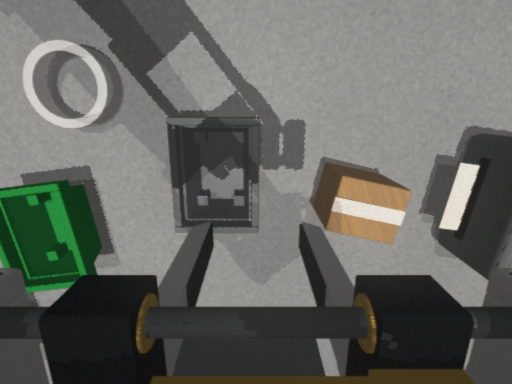

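View pics/w16r.png

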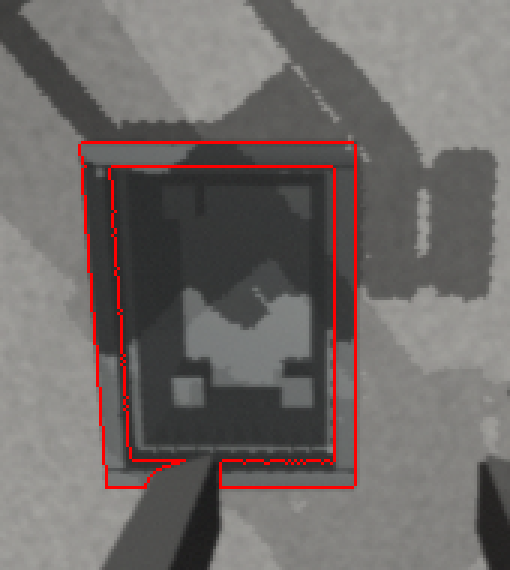

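Run:
```python
from h import *
plan2(.5301,-.3388,.054,103.5)
```

```text
t 20.75 rot [-0.0005  0.0007  0.0011] shift cm [ 0.16 -0.23 18.75] rows>= 3.8 1cm down [0.001 0.001 1.   ]
```

drive_tool --series '[[[0,0,0,0.15,-0.25,4,60],[0,0,0,0.15,-0.25,8,60],[0,0,0,0.15,-0.25,11,60],[0,0,0,0.15,-0.25,14,60],[0,0,0,0.15,-0.25,16.5,60],[0,0,0,0.15,-0.25,18.7,60],[0,0,0,0.15,-0.25,18.7,60],[0,0,0,0.15,-0.25,18.7,0],[0,0,0,0.15,-0.25,18.7,0],[0,0,0,0.15,-0.25,18.7,0],[0,0,0,0.15,-0.25,18.7,0],[0,0,0,0.15,-0.25,18.7,0],[0,0,0,0.15,-0.25,18.7,0],[0,0,0,0.15,-0.25,18.7,0],[0,0,0,0.15,-0.25,18.7,0],[0,0,0,0.15,-0.25,18.7,0],[0,0,0,0.15,-0.25,18.7,0]]]'

```text
time: 22.45
tool_pos: [0.5294, -0.3394, 0.0552]
ee_rot: [-3.14, 0.001, 1.807]
wrist_force: [-3.5, 0.1, 5.3]
width: 0.0125
```

drive_tool --series '[[[0,0,0,0,0,-1,0],[0,0,0,0,0,-3,0],[0,0,0,0,0,-6,0],[0,0,0,0,0,-9,0],[0,0,0,0,0,-12,0],[0,0,0,0,0,-15,0],[0,0,0,0,0,-18,0],[0.05,0,0,0,0,-21,0],[0.1,0,0,0,0,-23,0],[0.155,0,0,0,0,-24,0],[0.155,0,0,0,0,-24,0],[0.155,0,0,0,0,-24,0]]]'

```text
time: 23.65
tool_pos: [0.5305, -0.3387, 0.2939]
ee_rot: [-2.986, -0.0, 1.808]
wrist_force: [0.1, -1.2, -1.6]
width: 0.0114
```

Run:
```python
from h import *
s=snap('wrist','w17.png'); st(); held(s)
plan2(.59,.0,.29,122,.157)
plan2(.5538,.3857,.29,147.6,.157)
```

```text
t 23.7 p [ 0.5298 -0.3388  0.2936] rpy deg [-1.7103e+02 -3.0000e-02  1.0358e+02] F [ 0.3  0.3 -1.9] w 0.0115
inl 5947 slope dz/dy,dz/dx deg [-9.05  0.02] y edges [-99.    3.2] x max 69.4
far edge yaw in tool deg 0.13
rim-top z at y=0: -23.9 at y=-47 -16.4 at -95 -8.7
t 23.7 rot [ 0.0005 -0.0508 -0.3175] shift cm [31.52 13.69 -1.78] rows>= 6.9 1cm down [-0.001  0.156  0.988]
t 23.7 rot [ 6.000e-04 -1.205e-01 -7.588e-01] shift cm [69.86 19.16 -2.62] rows>= 14.5 1cm down [-0.001  0.156  0.988]
```

View pics/w17.png

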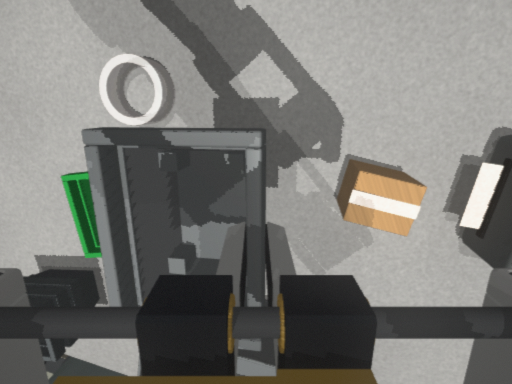

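drive_tool --series '[[[0,-0.004,-0.025,2.2,0.6,-0.1,0],[0,-0.011,-0.065,6,1.6,-0.2,0],[0,-0.018,-0.11,10.2,2.8,-0.4,0],[0,-0.025,-0.155,14.5,4,-0.5,0],[0,-0.032,-0.205,19,5.2,-0.7,0],[0,-0.04,-0.255,23.5,6.4,-0.9,0],[0,-0.048,-0.305,28,7.7,-1,0],[0,-0.056,-0.353,32.5,8.9,-1.2,0],[0,-0.064,-0.4,37,10.1,-1.4,0],[0,-0.071,-0.45,41.5,11.4,-1.6,0],[0,-0.079,-0.5,46,12.6,-1.7,0],[0,-0.087,-0.548,50.5,13.8,-1.9,0],[0,-0.095,-0.597,55,15.1,-2.1,0],[0,-0.102,-0.645,59.4,16.3,-2.2,0],[0,-0.109,-0.686,63.2,17.3,-2.4,0],[0,-0.115,-0.722,66.5,18.2,-2.5,0],[0,-0.119,-0.747,68.8,18.9,-2.6,0],[0,-0.1205,-0.759,69.9,19.2,-2.6,0],[0,-0.1205,-0.759,69.9,19.2,-2.6,0],[0,-0.1205,-0.759,69.9,19.2,-2.6,0]]]'

```text
time: 25.7
tool_pos: [0.5542, 0.385, 0.2896]
ee_rot: [-2.984, 0.0, 2.575]
wrist_force: [-0.0, -0.4, -1.8]
width: 0.0112
```

Run:
```python
from h import *
s=snap('wrist','w18.png'); st(); held(s)
target(-48.0,-.4,-16.2,9.05,.157)
for z in (.29,.225,.165): plan2(.5538,.3857,z,147.6,.158)
```

```text
t 25.75 p [0.5544 0.3847 0.29  ] rpy deg [-1.7102e+02  3.0000e-02  1.4749e+02] F [ 0.2 -0.8 -1.3] w 0.0111
inl 6008 slope dz/dy,dz/dx deg [-8.97 -0.04] y edges [-99.1   3.2] x max 69.8
far edge yaw in tool deg 0.15
rim-top z at y=0: -23.2 at y=-47 -15.7 at -95 -8.2
underside in level tool frame [ -0.4 -44.8  56.5] TCP xy [553.3 385.3] TCP z over underside 56.5
t 25.75 rot [ 0.0012  0.0002 -0.002 ] shift cm [ 0.1   0.06 -0.01] rows>= 0.0 1cm down [0.    0.156 0.988]
t 25.75 rot [ 0.0012  0.0002 -0.002 ] shift cm [0.11 1.07 6.41] rows>= 1.3 1cm down [0.    0.156 0.988]
t 25.75 rot [ 0.0012  0.0002 -0.002 ] shift cm [ 0.11  2.01 12.34] rows>= 2.5 1cm down [0.    0.156 0.988]
```

View pics/w18.png

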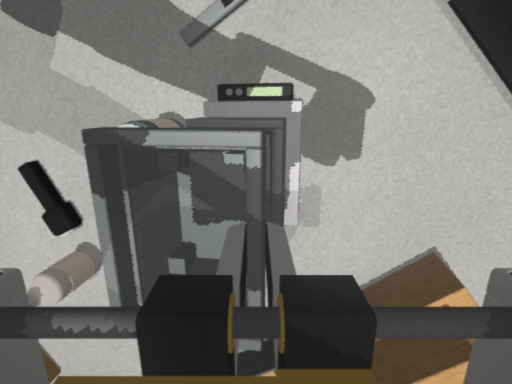

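Final seating is expected near TCP z 0.166; lower to 0.172 first.

drive_tool --series '[[[0,0,-0.002,0.1,0.3,1.5,0],[0,0,-0.002,0.1,0.54,3,0],[0,0,-0.002,0.1,0.85,5,0],[0,0,-0.002,0.1,1.07,6.4,0],[0,0,-0.002,0.1,1.07,6.4,0],[0,0,-0.002,0.1,1.07,6.4,0],[0,0,-0.002,0.1,1.23,7.4,0],[0,0,-0.002,0.1,1.39,8.4,0],[0,0,-0.002,0.1,1.55,9.4,0],[0,0,-0.002,0.1,1.7,10.4,0],[0,0,-0.002,0.1,1.81,11.1,0],[0,0,-0.002,0.1,1.9,11.65,0],[0,0,-0.002,0.1,1.9,11.65,0]]]'

```text
time: 27.05
tool_pos: [0.5534, 0.3854, 0.1705]
ee_rot: [-2.983, -0.001, 2.576]
wrist_force: [-0.1, -1.2, -1.0]
width: 0.0107
```

drive_tool --series '[[[0,0,0,0,0.03,0.2,0],[0,0,0,0,0.06,0.4,0],[0,0,0,0,0.06,0.4,0]]]'

```text
time: 27.35
tool_pos: [0.5534, 0.3854, 0.1664]
ee_rot: [-2.983, -0.001, 2.576]
wrist_force: [-0.1, 0.1, -1.7]
width: 0.0109
```

drive_tool --series '[[[0,0,0,0,0.01,0.1,0],[0,0,0,0,0.03,0.15,0],[0,0,0,0,0.03,0.15,0]]]'

```text
time: 27.65
tool_pos: [0.5537, 0.3856, 0.1661]
ee_rot: [-2.984, -0.0, 2.576]
wrist_force: [-0.4, 0.6, 1.8]
width: 0.011
```

drive_tool --series '[[[0,0,0,0,0.01,0.1,0],[0,0,0,0,0.01,0.1,0]]]'

```text
time: 27.85
tool_pos: [0.5537, 0.3857, 0.166]
ee_rot: [-2.985, 0.0, 2.576]
wrist_force: [-0.1, 0.6, 3.9]
width: 0.0111
```

Run:
```python
from h import *
s=snap('wrist','w19.png'); st(); held(s)
```

```text
t 27.9 p [0.5537 0.3857 0.166 ] rpy deg [-1.7105e+02  2.0000e-02  1.4761e+02] F [-0.9  0.3  3.5] w 0.0113
inl 5995 slope dz/dy,dz/dx deg [-8.64 -0.06] y edges [-99.5   2.9] x max 69.6
far edge yaw in tool deg -0.67
rim-top z at y=0: -23.7 at y=-47 -16.5 at -95 -9.2
```

drive_tool --series '[[[0,0,0,0,0,0,40],[0,0,0,0,0,0,40],[0,0,0,0,0,0,40],[0,0,0,0,0,0,40],[0,0,0,0,-0.23,-1.5,40],[0,0,0,0,-0.46,-3,40],[0,0,0,0,-0.92,-6,40],[-0.08,0,0,0,-1.6,-10,60],[-0.158,0,0,0,-2.3,-15,60],[-0.158,0,0,0,-2.6,-17,60],[-0.158,0,0,0,-2.6,-17,60],[-0.158,0,0,0,-2.6,-17,60]]]'

```text
time: 29.1
tool_pos: [0.5542, 0.3865, 0.3394]
ee_rot: [3.138, 0.002, 2.576]
wrist_force: [-0.1, -0.2, -0.7]
width: 0.0562
```

Run:
```python
from h import *
s=snap('wrist','w20.png'); st(); fitrim(s,(60,290,80,255),zt=.19,tol=.008,show='w20r.png')
s2=snap('side','s20.png'); W=cloud(s2)
s3=snap('scene','sc20.png')
cv2.imwrite('pics/s20c.png',cv2.resize(s2['img'][60:200,160:330],None,fx=4,fy=4,interpolation=cv2.INTER_CUBIC))
for n,a,b in (('scene',s3,np.load('/tmp/scene0.npz')['img']),('side',s2,np.load('/tmp/side0.npz')['img'])):
    pass
```

```text
t 29.15 p [0.554  0.3864 0.3369] rpy deg [ 1.7998e+02 -2.0000e-02  1.4762e+02] F [ 0.3 -0.  -0.9] w 0.057
comp [ 164  118   97  120 3103] z 0.1895
rect ctr [529.3 347.1] L,W 139.3 103.5 long deg 147.55
```

View pics/s20c.png

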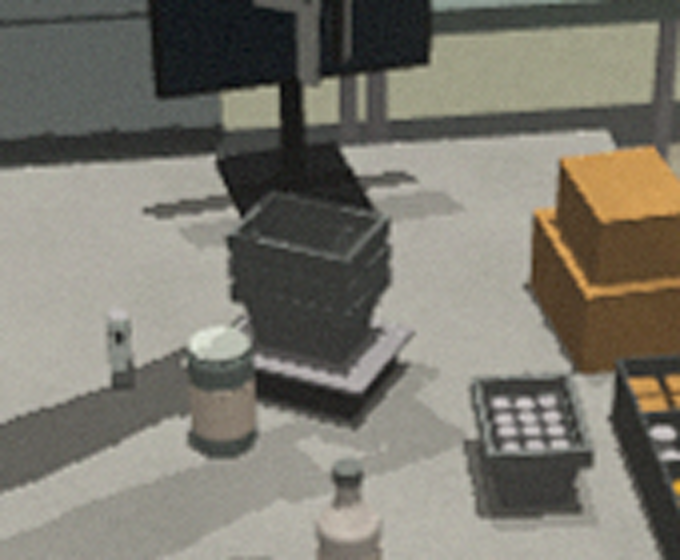

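View pics/sc20.png

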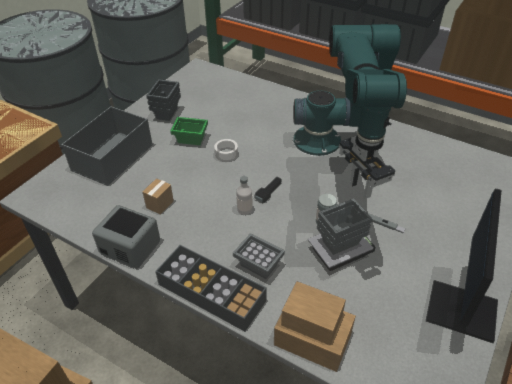

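View pics/w20r.png

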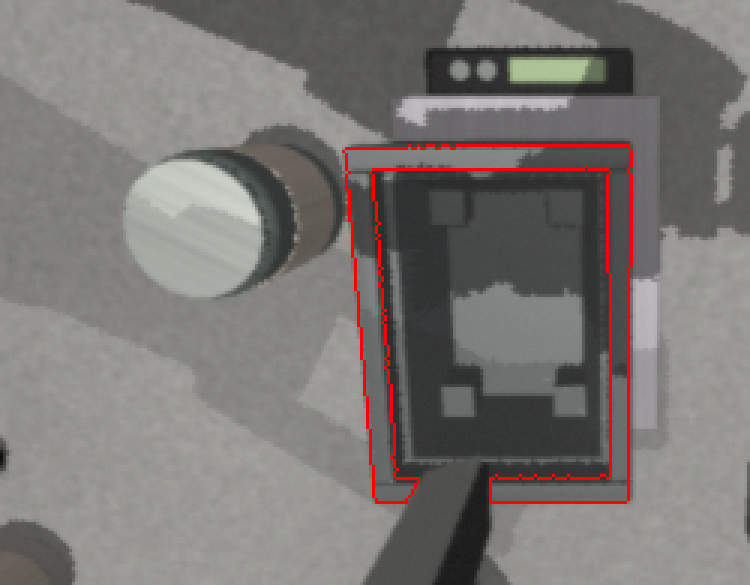

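Run:
```python
from h import *
st(); print(robot.close_job())
```

```text
t 29.25 p [0.5538 0.3864 0.335 ] rpy deg [-1.7984e+02 -1.1000e-01  1.4763e+02] F [-0.4 -0.  -0.3] w 0.0563
the job is handed in; nothing more can be done
None
```

The three empty grey totes are nested in one stack on the scale pan, and the job was handed in at 29 s of the 72 s allowed. I picked each one up by pinching the middle of its far long rim. The totes sagged about 9° in the grip, so I tilted the tool by the same amount to keep them level. I lowered each until I felt 4–6 N of contact, then opened the fingers.

**Last checks (wrist camera):**

| Rim | Height (mm) | Expected height (mm) | Centre (mm) | Long side (degrees) |
|---|---|---|---|---|
| Bottom | 129.5 | 130 | (529.7, 347.2) | 147.7 |
| Middle | 159.5 | 160 | (530.0, 347.3) | 147.6 |
| Top | 189.5 | 190 | (529.3, 347.1) | 147.6 |

- **Pan:** I measured its centre at (529.9, 347.6) mm and its long side at about 147.7°, so the stack is within about 1 mm and 0.2° of it. Each rim was measured right after its own placing; I did not re-measure the lower two once they were covered.
- **Everything else:** the final scene and side pictures show the full tote and the other objects apparently where they started, and the gripper empty above the stack. I checked this by eye only, with no measured comparison.
- **Disagreements:** the side camera put the pan 7–8 mm off in x, but the can partly hid the pan there, so I did not use that reading. One grip-height reading taken just after the first lift was about 5 mm off. The arm was probably still settling then, so I measured again before placing.

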